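Load the drilling jig and set its depth-stop cap

TASK

Set up the drilling jig: put the rectangular aluminium blank flat and square on the jig's stage, centred midway between the two stops, and let go of it. Then screw the knurled cap on the depth-stop post clockwise until it bottoms out, back it off a quarter turn, and finish while still gripping the cap so that it stays there. Leave the blank centred, and do not disturb the other things on the bench.

Things in the scene. Friction and masses are not known exactly. Their poses are not given: they have to be found in the camera images.
- blank_center (a point): centre (half-way up) of the loose aluminium blank, a plain rectangular block 36 x 50 x 30 mm (its x, y, z) with a dark centre-punch dot on top, about 0.15 kg; z up. It lies on the bench to the right of the jig; pick it across its 36 mm width.
- jig: the drilling jig, fixed to the bench: dark steel base 140 x 200 x 16 mm (its x, y, z; x roughly away from the robot, y to the left); origin at the centre of its underside. It carries a bright stage plate, 120 x 90 mm, with two stop bars, towards -y, and the depth-stop post with the knurled cap towards +y.
- stage (a point): middle of the jig's stage, on its top surface 24 mm above the bench, where two black scribed lines cross; axes as the jig. Two stop bars (50 mm along x, 10 mm wide, 10 mm high) face each other across y, inner faces 31 mm either side of this point. The blank goes here, its 50 mm length along y (even 6 mm gap to each stop), 36 mm width along x. The cap's axis is 105 mm away along +y.
- cap_grip (a point): point on the upright axis of the knurled cap, half-way up it: round aluminium cap 44 mm diameter, 32 mm tall, knurled sides, one short dark radial line on top; on the jig's depth-stop post (28 mm diameter, with a 52 mm flange 50 mm below the bottomed cap), sides free. 92 mm above the bench when bottomed. It cannot come off.
- cap (a joint): angle of the cap in rad: 0 when bottomed out (hard stop), growing as it is unscrewed, counterclockwise from above; starts between 2.3 and 4.0, another stop at 4.6. Clockwise screws it down, 3 mm per turn, with light friction (about 0.06 Nm); it stays where it is left. A quarter turn is 1.57.
- slug: bystander: short round steel slug, 38 mm diameter, 34 mm tall, standing upright near the blank; origin at the centre of its underside. Leave alone.
- bar: bystander: flat dark steel bar lying near the blank, 20 x 90 x 10 mm (x, y, z); origin at the centre of its underside. Leave alone.
- bush: bystander: brass bushing standing beside the jig, 36 mm outside diameter, 22 mm bore, 22 mm tall; origin at the centre of its underside. Leave alone.
- hammer: bystander: hammer with a wooden handle lying to the left of the jig; origin under its middle. Leave alone.
- brush: bystander: small brush with a wooden handle lying on the robot's right; origin under its middle. Leave alone.
- bin: bystander: open grey plastic parts bin with screws, 120 x 90 x 35 mm, on the robot's left; origin at the centre of its underside. Leave alone.
Not all that is in view belongs to the job. Leave any blue or orange look-alike of the part that bears blank_center alone.

How it is judged:
By the outcome, as a careful person would: the job done as asked, in the order asked, and still so for the second after the job is handed in, while the arm keeps its last pose, push and grip.
It also fails if it takes over 61 s, if anything falls off the work surface, if the arm or the gripper's body presses on something with over 40 N, if the wrist force passes 120 N, or if a joint passes its speed limit or range.

ROBOT

A 7-joint arm with a two-finger parallel gripper is mounted at the origin on the work surface. World frame = base frame: x ahead of the robot, y to its left, z up, the work surface at z = 0. Lengths are in mm, angles in degrees, forces in N, time in s.
With the tool pointing down it reaches from about 425 to 950 mm from the base axis. Payload 4.7 kg.
Tool frame: the origin (TCP) lies midway between the tips of the shut fingers; the grasp point (between the pads) lies 19 mm behind it; x points along the fingers, z is the direction in which the jaws open and shut, and the axes are right-handed (so a half turn about x gives the same grasp; the last joint's range is limited). The gripper opens to 87 mm and grips with 3 to 60 N. Pads are 19 mm wide; open, the fingers measure 117 mm over their backs; the gripper's body (75 mm by 190 mm) begins 51 mm behind the grasp point.
Start: joints at [-74.593, 26.849, -2.785, 87.806, 1.381, 65.374, -4.715], TCP at [198.015, 645.323, 195.373] pointing down, gripper open.
Joint ranges: [-148.3, 148.3], [-19.14, 114.17], [-79.39, 73.82], [5.75, 140.21], [-59.74, 239.74], [12.07, 113.84], [-152.46, 152.46]. Speed limits (degrees/s): [147.25, 147.25, 180, 180, 180, 180, 180].

INTERFACE

Orientations are given as a 3x3 rotation matrix whose columns are the frame's x, y, z axes.
In Python, from bench import env, eyes, workorder gives the robot as it stands.
- The arm moves only by the tool jog_arm, never from a script. Its argument "motion" is a list of rows, each an object of numbers: "tx", "ty", "tz": the shift along the tool's x, y, z in units of 25 mm (1.0 is 25 mm); "twist": the turn about the tool's x in units of 6 degrees (1.0 is 6 degrees). In form: [{"tx": .., "ty": .., "tz": .., "twist": ..}, ...]. A call has 1 to 20 rows; each row is the pose to reach, as a shift and turn from the pose commanded when the call began, along the tool's axes at that moment; what a row does not reach only later rows make up. A row lasts 1/8 s, in which the tool goes at most 62.5 mm and 10.7 degrees, less where a joint would pass 70% of its speed; a pose out of reach is approached as far as the arm can. A call with a gripper value outside its range is refused whole. "jaw" is the opening, from -1 (shut) to 1 (fully open), so that 0 is half open, set as the call begins (left out, the last holds). The fingers move at their own pace and stop on an object; "grip_force" is the grip in N (left out, the last holds). Time passes only in rows, so rows that repeat a pose let the fingers close. It gives the time, the measured TCP pose, the force and the opening at its end, in the units of the state.
- env.get_obs(): the state, without advancing time (a new reading comes with each control period).
- eyes.get_image(name): name is "scene" or "top"; returns the picture (400x640x3 uint8, blue, green, red); there is no depth.
- eyes.calibration(name): a dict with "vertical_fov" (degrees; the focal length in pixels is half the picture's height over the tangent of half this angle, whatever the lens; pixels are square), "cx", "cy" (the principal point, pixels), "distortion" ([k1, k2, p1, p2, k3] as OpenCV has them; the pictures are not rectified), "position" and "rotation" of the camera in the world. Camera axes: x right, y down, z forward; pixel columns grow to the right and rows downward; lengths in mm; the calibration is good to about 2 mm. A picture is of the moment at which its call begins. calibration takes no time and is no camera call.
- workorder.sign_off(): hands the job in, once; it reports no verdict.
The state is a dict: "clock": time; "qpos": joint angles; "joint_velocities": joint speeds; "tau": joint torques, N m; "tool_pos": TCP position; "tcp_rot": TCP orientation; "force": force on the tool from outside, world axes, zero at the start; "wrist_torque": the same for the moment, N m; "width": finger opening in mm.
Only numpy, scipy, OpenCV 4.12 (cv2) and the standard library are available. Lean on these libraries where they do the work, as an engineer would, in place of code of your own. Each camera call takes 0.05 s, during which the arm holds its last target.

## Working session

There is one attempt and no reset: what is moved stays moved. The work goes in short steps, Python scripts to look and compute and a tool call to move; the robot and the scene stay as the last step left them, time stands still between calls to the robot, and variables do not carry over. Pictures are saved under pics/ and viewed, and the job is handed in when it is done.

Besides the shell and the picture viewer there is one more tool, called by a JSON object that holds its "api" and its "payload". jog_arm: Moves the arm, as the interface text tells. Its arguments: {"type":"object","properties":{"motion":{"type":"array"},"jaw":{"type":"number"},"grip_force":{"type":"number"}},"required":["motion"]}

```bash
ls; mkdir -p pics
python3 - <<'E'
from bench import env, eyes, workorder
import cv2
o=env.get_obs()
for k in o: print(k,o[k])
for n in("scene","top"):
    cv2.imwrite(f"pics/{n}0.png",eyes.get_image(n)); print(eyes.calibration(n))
E
```

```text
pics
clock 0.0
qpos [-74.5924509   26.89836424  -2.78316223  87.87450618   1.38092868
  65.37505261  -4.71613485]
joint_velocities [ 0.04329151  0.0424721  -0.01192656  0.01554404 -0.01258154  0.04781221
  0.04142164]
tau [ 4.07383823e-04 -5.07971513e+01 -8.02490814e-02 -2.36154753e+01
 -6.13422459e-02  3.81432648e-02  1.79795779e-04]
tool_pos [197.87552638 644.6518154  194.28120052]
tcp_rot [[-5.04345307e-04 -9.55981542e-01  2.93426375e-01]
 [-1.93132936e-03  2.93426797e-01  9.55979594e-01]
 [-9.99998008e-01 -8.45591522e-05 -1.99430365e-03]]
force [-0.93376574 -0.23041409 -1.32465484]
wrist_torque [-0.05361543  0.01844981 -0.0446961 ]
width 87.09987335431494
{'vertical_fov': 47.54971689276542, 'cx': 316.85881262651367, 'cy': 206.66897296287684, 'distortion': array([-0.00493011,  0.        ,  0.        ,  0.        ,  0.        ]), 'position': array([1032.87290984, -714.2243448 ,  994.47208613]), 'rotation': array([[ 0.78226618,  0.4643131 , -0.41529866],
       [ 0.62263972, -0.56193326,  0.54456477],
       [ 0.01947843, -0.68457605, -0.72868116]])}
{'vertical_fov': 54.674569746668176, 'cx': 320.6869912961517, 'cy': 198.55558350443656, 'distortion': array([-0.00180162,  0.        ,  0.        ,  0.        ,  0.        ]), 'position': array([ 369.03055275,  -37.79506481, 1088.49112088]), 'rotation': array([[-0.0202782 , -0.99105145,  0.13193114],
       [-0.99972864,  0.01858641, -0.01404223],
       [ 0.01146445, -0.13218009, -0.99115942]])}
```

View pics/scene0.png

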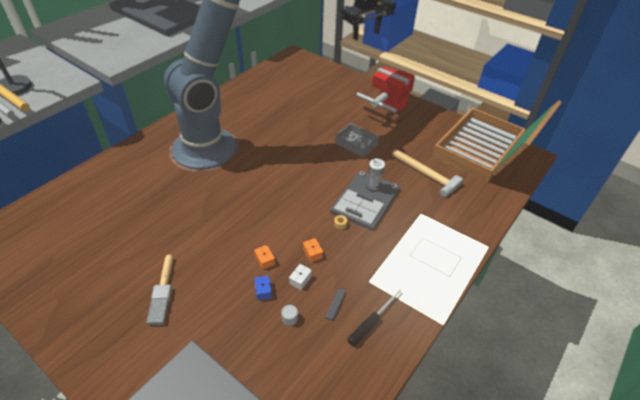

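View pics/top0.png

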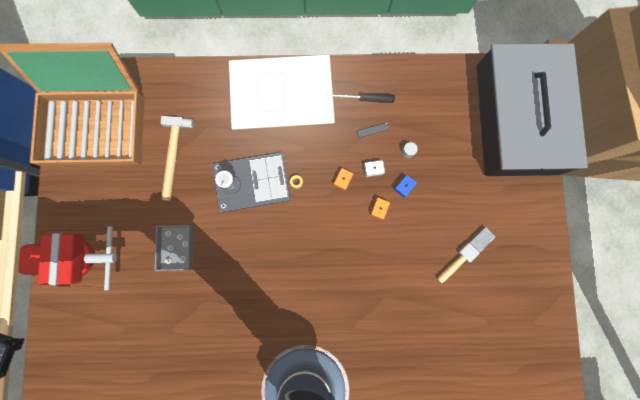

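The silver/aluminium block is at scene (300,276) and top (374,168). The look-alikes in top are blue (405,186) and orange (343,179) and (381,208). Only the silver one fits plain aluminium. I'll confirm this in enlarged crops.

Run:
```python
import cv2
t=cv2.imread("pics/top0.png"); s=cv2.imread("pics/scene0.png")
cv2.imwrite("pics/c1.png",cv2.resize(t[145:220,205:305],None,fx=8,fy=8,interpolation=cv2.INTER_CUBIC))
cv2.imwrite("pics/c2.png",cv2.resize(t[115:220,325:430],None,fx=5.5,fy=5.5,interpolation=cv2.INTER_CUBIC))
cv2.imwrite("pics/c3.png",cv2.resize(s[150:235,320:410],None,fx=7,fy=7,interpolation=cv2.INTER_CUBIC))
cv2.imwrite("pics/c4.png",cv2.resize(s[230:330,250:350],None,fx=6,fy=6,interpolation=cv2.INTER_CUBIC))
```

```text
(no output)
```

View pics/c1.png

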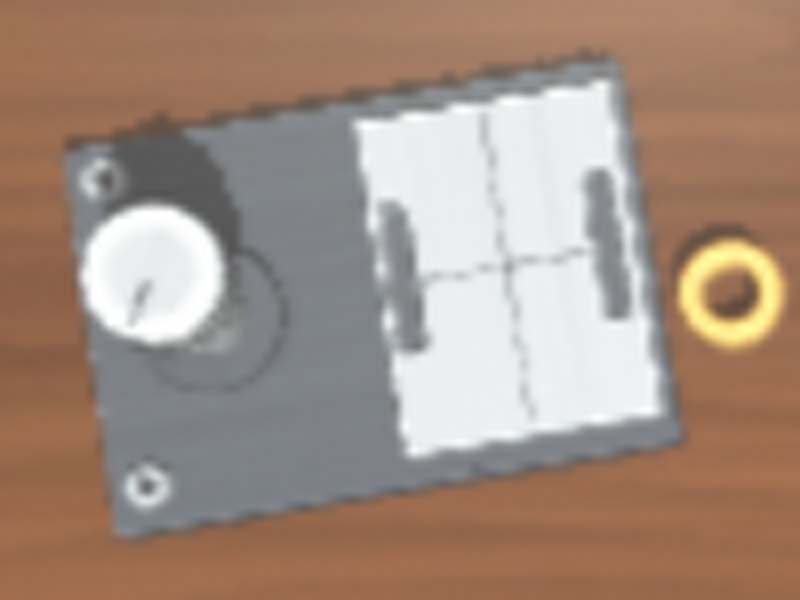

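View pics/c2.png

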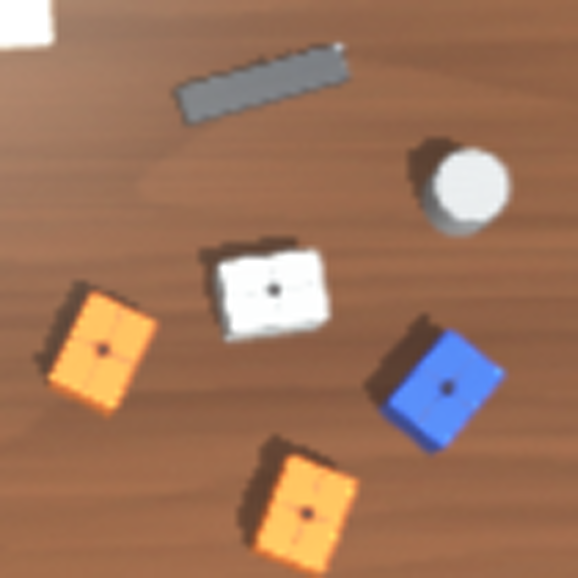

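View pics/c3.png

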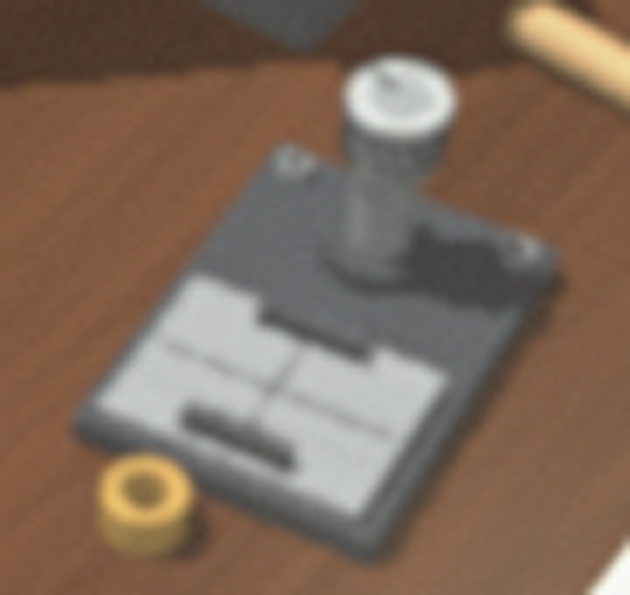

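View pics/c4.png

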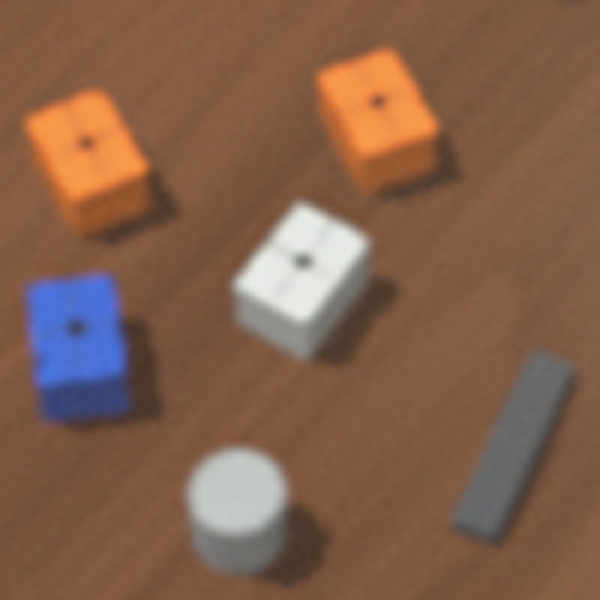

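c2 and c4 confirm it: the silver-white block with a dark dot (c2 273,289; c4 303,261) is the blank, and its neighbours are orange and blue. Next I'll fit poses from my pixel readings in both views.

```bash
cat > h.py <<'E'
import numpy as np, cv2
from bench import env, eyes
from scipy.optimize import least_squares
def K(n):
    c=eyes.calibration(n); f=200/np.tan(np.radians(c["vertical_fov"]/2))
    return np.array([[f,0,c["cx"]],[0,f,c["cy"]],[0,0,1]]),np.array(c["distortion"]),np.array(c["position"]),np.array(c["rotation"])
def proj(n,P):
    k,d,p,R=K(n); Q=(np.atleast_2d(P)-p)@R
    return cv2.projectPoints(Q,np.zeros(3),np.zeros(3),k,d)[0].reshape(-1,2)
def unc(c,s,o): return (np.atleast_2d(c)+.5)/s-.5+np.array(o)
def onz(n,px,z):
    k,d,p,R=K(n); u=cv2.undistortPoints(np.atleast_2d(px).astype(float).reshape(-1,1,2),k,d).reshape(-1,2)
    v=np.c_[u,np.ones(len(u))]@R.T
    return p+v*((z-p[2])/v[:,2])[:,None]
def rect(x,y,th,pts):
    c,s=np.cos(th),np.sin(th); pts=np.array(pts,float)
    return np.c_[x+c*pts[:,0]-s*pts[:,1],y+s*pts[:,0]+c*pts[:,1],pts[:,2]]
def fit(obs,x0):  # obs: list (cam, localpts, px)
    f=lambda q: np.concatenate([(proj(n,rect(*q,P))-px).ravel() for n,P,px in obs])
    r=least_squares(f,x0); return r.x,f(r.x).reshape(-1,2)
E
cat > m1.py <<'E'
from h import *
T=lambda c:unc(c,8,(205,145)); S=lambda c:unc(c,7,(320,150))
st=[[60,45,24],[60,-45,24],[-60,-45,24],[-60,45,24]]
b=[[70,100-53,16],[70,-100,16],[-70,-100,16],[-70,100,16]]
ts=T([(355,122),(607,82),(662,412),(408,457)])
print("stage cross top",onz("top",T([(508,267)]),24),"scene",onz("scene",S([(270,388)]),24))
a=[("top",st,ts),("top",[[0,0,24]],T([(508,267)]))]
ss=S([(445,375),(360,512),(100,405),(203,278)])
c=[("scene",st,ss),("scene",[[0,0,24]],S([(270,388)]))]
for o in(a,c,a+c):
    q,r=fit(o,[550,0,.15]); print(q[:2],np.degrees(q[2]),np.abs(r).max())
cap=rect(*q,[[0,105,92]])[0]; print("cap pred",cap)
print("cap top",onz("top",T([(153,270)]),109.5),onz("scene",S([(400,97)]),109.5))
T=lambda c:unc(c,5.5,(325,115)); S=lambda c:unc(c,6,(250,230))
print("blank dot",onz("top",T([(273,289)]),30),onz("scene",S([(303,261)]),30))
bt=[[18,25,30],[18,-25,30],[-18,-25,30],[-18,25,30]]
a=[("top",[[0,0,30]],T([(273,289)])),("top",bt[:2],T([(217,262),(316,250)]))]
c=[("scene",bt,S([(370,242),(308,318),(235,285),(302,203)])),("scene",[[0,0,30]],S([(303,261)]))]
for o in(a,c,a+c):
    q,r=fit(o,[600,-200,.15]); print(q[:2],np.degrees(q[2]),np.abs(r).max())
for nm,x in(("slug",(470,185)),):print(nm,onz("top",T([x]),34))
E
python3 m1.py
```

```text
stage cross top [[571.5328157   92.83723197  24.        ]] scene [[569.51213026  93.95458513  24.        ]]
[571.52884529  92.84074802] 8.834224614658382 0.23371123770596114
[571.67392455  94.42086355] 8.796128715018304 0.910819514764114
[571.70589527  93.41533103] 8.825526478667891 1.10665881061675
cap pred [555.59615501 197.17214415  92.        ]
cap top [[556.35422155 195.93727204 109.5       ]] [[555.66847086 196.57585088 109.5       ]]
blank dot [[ 595.70260248 -204.23209669   30.        ]] [[ 595.40079354 -203.42912148   30.        ]]
[ 595.23928509 -203.80908618] 6.384218053899526 0.26053194572170923
[ 595.74617376 -203.32681166] 6.485979506432378 0.6865110945734614
[ 595.58134764 -203.48951994] 6.35341649149274 0.6949956904698524
slug [[ 647.15732181 -306.38312118   34.        ]]
```

```bash
cat > go.py <<'E'
import sys; from h import *
# usage: go.py x y z yaw [cx cy cz]
def units(t,yaw,cur=None,R=None):
    o=env.get_obs(); cur=o["tool_pos"] if cur is None else cur; R=o["tcp_rot"] if R is None else R
    y0=np.degrees(np.arctan2(R[1,2],R[0,2])); d=R.T@(np.array(t)-cur)/25
    dy=(yaw-y0+90)%180-90
    print("txyz",d.round(3),"twist",round(-dy/6,3),"| alt",round((-dy-180*np.sign(-dy))/6,3),"cur",np.round(cur,1),"yaw",y0.round(2),"tilt",R[:,0].round(4),"q",o["qpos"].round(1),"clk",o["clock"])
if __name__=="__main__":
    a=[float(v) for v in sys.argv[1:]]
    units(a[:3],a[3],np.array(a[4:7]) if len(a)>4 else None)
E
python3 go.py 595.5 -203.6 195 6.4 198.015 645.323 195.373
```

```text
txyz [  0.065 -25.161 -27.799] twist 11.09 | alt -18.91 cur [198.  645.3 195.4] yaw 72.94 tilt [-4.0e-04 -1.7e-03 -1.0e+00] q [-74.6  26.9  -2.8  87.9   1.4  65.4  -4.7] clk 0.1
```

{"api": "jog_arm", "payload": {"motion": [{"tx":0,"ty":-25.16,"tz":-27.8,"twist":11.09},{"tx":0,"ty":-25.16,"tz":-27.8,"twist":11.09},{"tx":0,"ty":-25.16,"tz":-27.8,"twist":11.09},{"tx":0,"ty":-25.16,"tz":-27.8,"twist":11.09},{"tx":0,"ty":-25.16,"tz":-27.8,"twist":11.09},{"tx":0,"ty":-25.16,"tz":-27.8,"twist":11.09},{"tx":0,"ty":-25.16,"tz":-27.8,"twist":11.09},{"tx":0,"ty":-25.16,"tz":-27.8,"twist":11.09},{"tx":0,"ty":-25.16,"tz":-27.8,"twist":11.09},{"tx":0,"ty":-25.16,"tz":-27.8,"twist":11.09},{"tx":0,"ty":-25.16,"tz":-27.8,"twist":11.09},{"tx":0,"ty":-25.16,"tz":-27.8,"twist":11.09},{"tx":0,"ty":-25.16,"tz":-27.8,"twist":11.09},{"tx":0,"ty":-25.16,"tz":-27.8,"twist":11.09},{"tx":0,"ty":-25.16,"tz":-27.8,"twist":11.09},{"tx":0,"ty":-25.16,"tz":-27.8,"twist":11.09},{"tx":0,"ty":-25.16,"tz":-27.8,"twist":11.09},{"tx":0,"ty":-25.16,"tz":-27.8,"twist":11.09},{"tx":0,"ty":-25.16,"tz":-27.8,"twist":11.09}], "jaw": 0.6}}

```text
clock: 2.48
tool_pos: [595.5, -201.9, 195.5]
tcp_rot: [[0.0, -0.114, 0.994], [0.001, 0.994, 0.114], [-1.0, 0.001, 0.0]]
force: [0.3, -0.3, 0.2]
width: 69.2
```

```bash
python3 go.py 595.5 -203.6 60 6.4
```

```text
txyz [ 5.418 -0.071 -0.009] twist 0.022 | alt -29.978 cur [ 595.5 -201.9  195.5] yaw 6.53 tilt [ 3.e-04  1.e-03 -1.e+00] q [-10.6  25.1  35.5  96.2 -16.   63.9  36. ] clk 2.475
```

{"api": "jog_arm", "payload": {"motion": [{"tx":2.2},{"tx":4.4},{"tx":5.4},{"tx":5.4},{"tx":5.4}]}}

```text
schema error: expected keys tx, ty, tz, twist
```

```bash
python3 go.py 595.5 -203.6 5.5 6.4; python3 go.py 595.5 -203.6 5.5 6.4
python3 - <<'E'
from h import *
for n,b in(("top",(330,120,100,75)),("scene",(250,225,110,82))):
    x,y,w,h=b; cv2.imwrite(f"pics/d_{n}.png",cv2.resize(eyes.get_image(n)[y:y+h,x:x+w],None,fx=7,fy=7,interpolation=cv2.INTER_CUBIC))
E
```

```text
txyz [ 7.598 -0.073 -0.01 ] twist 0.022 | alt -29.978 cur [ 595.5 -201.9  195.5] yaw 6.53 tilt [ 3.e-04  1.e-03 -1.e+00] q [-10.6  25.1  35.5  96.2 -16.   63.9  36. ] clk 2.475
txyz [ 7.598 -0.073 -0.01 ] twist 0.022 | alt -29.978 cur [ 595.5 -201.9  195.5] yaw 6.53 tilt [ 3.e-04  1.e-03 -1.e+00] q [-10.6  25.1  35.5  96.2 -16.   63.9  36. ] clk 2.475
```

View pics/d_scene.png

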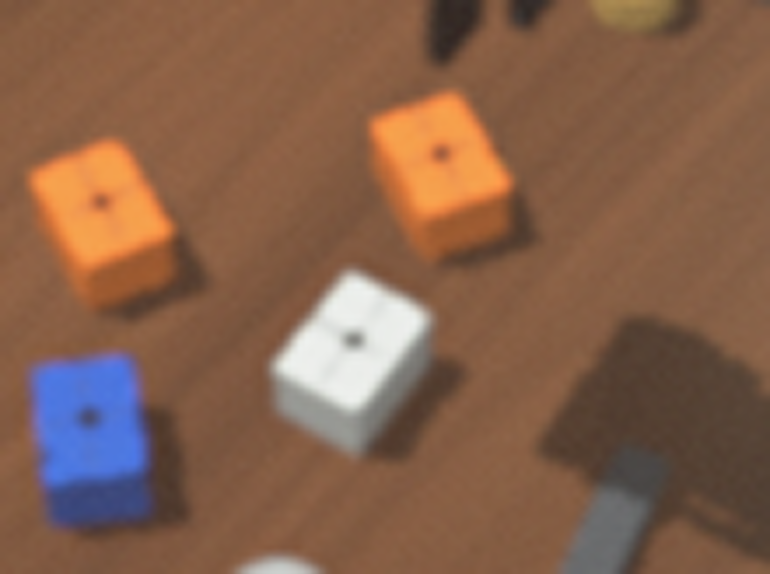

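The blank is undisturbed at crop (352,340). The fingertips show high up at (455,20), still at z=195. Descending with all four keys in each row.

{"api": "jog_arm", "payload": {"motion": [{"tx":2.2,"ty":0,"tz":0,"twist":0},{"tx":4.4,"ty":0,"tz":0,"twist":0},{"tx":5.4,"ty":0,"tz":0,"twist":0},{"tx":5.4,"ty":0,"tz":0,"twist":0},{"tx":5.4,"ty":0,"tz":0,"twist":0}]}}

```text
clock: 3.2
tool_pos: [596.5, -204.0, 61.8]
tcp_rot: [[0.002, -0.112, 0.994], [-0.001, 0.994, 0.112], [-1.0, -0.001, 0.002]]
force: [0.1, -0.5, 0.6]
width: 69.9
```

```bash
python3 go.py 595.5 -203.6 5.5 6.4;  python3 - <<'E'
from h import *
for n,b in(("top",(330,120,100,75)),("scene",(250,225,110,82))):
    x,y,w,h=b; cv2.imwrite(f"pics/e_{n}.png",cv2.resize(eyes.get_image(n)[y:y+h,x:x+w],None,fx=7,fy=7,interpolation=cv2.INTER_CUBIC))
E
python3 go.py 595.5 -203.6 5.5 6.4
```

```text
txyz [ 2.251  0.022 -0.043] twist 0.001 | alt -29.999 cur [ 596.5 -204.    61.8] yaw 6.41 tilt [ 2.4e-03 -7.0e-04 -1.0e+00] q [ -7.2  33.4  31.4 102.9 -22.1  49.7  40.8] clk 3.2
txyz [ 2.267  0.028 -0.052] twist 0.001 | alt -29.999 cur [ 596.7 -204.1   62.2] yaw 6.4 tilt [ 3.2e-03 -7.0e-04 -1.0e+00] q [ -7.2  33.4  31.4 102.8 -22.1  49.7  40.8] clk 3.3
```

View pics/e_scene.png

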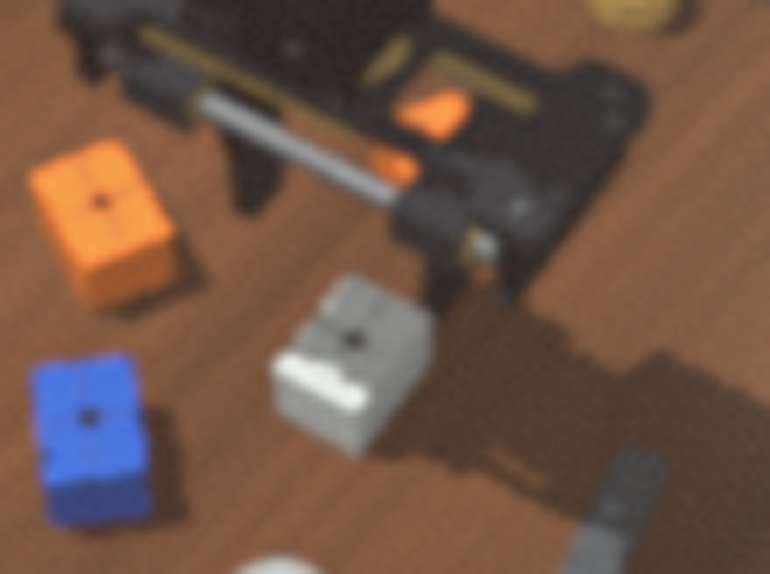

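The open jaw straddles the blank's sides, so I'll descend and grip.

{"api": "jog_arm", "payload": {"motion": [{"tx":1.2,"ty":0,"tz":-0.03,"twist":0},{"tx":2.2,"ty":0,"tz":-0.03,"twist":0},{"tx":2.2,"ty":0,"tz":-0.03,"twist":0},{"tx":2.2,"ty":0,"tz":-0.03,"twist":0}]}}

```text
clock: 3.8
tool_pos: [595.8, -204.3, 6.9]
tcp_rot: [[0.003, -0.111, 0.994], [-0.001, 0.994, 0.111], [-1.0, -0.001, 0.002]]
force: [0.1, -0.1, 0.6]
width: 69.5
```

{"api": "jog_arm", "payload": {"motion": [{"tx":0,"ty":0,"tz":0,"twist":0},{"tx":0,"ty":0,"tz":0,"twist":0},{"tx":0,"ty":0,"tz":0,"twist":0},{"tx":0,"ty":0,"tz":0,"twist":0},{"tx":0,"ty":0,"tz":0,"twist":0},{"tx":0,"ty":0,"tz":0,"twist":0}], "jaw": -0.4, "grip_force": 25}}

```text
clock: 4.55
tool_pos: [594.6, -203.7, 5.2]
tcp_rot: [[-0.0, -0.111, 0.994], [0.0, 0.994, 0.111], [-1.0, 0.0, -0.0]]
force: [-0.2, -0.8, 1.2]
width: 27.2
```

```bash
python3 go.py 571.2 93.2 120 8.8
```

```text
txyz [-4.589 11.906  0.392] twist -0.4 | alt 29.6 cur [ 594.6 -203.7    5.2] yaw 6.4 tilt [-2.e-04  1.e-04 -1.e+00] q [ -5.3  37.5  28.8 104.7 -24.9  44.2  43.1] clk 4.55
```

The width is 27, below the 36 mm blank, so the grasp may have missed. Looking before moving.

Run:
```python
from h import *
for n,b in(("top",(330,120,100,75)),("scene",(250,225,110,82))):
    x,y,w,h=b; cv2.imwrite(f"pics/f_{n}.png",cv2.resize(eyes.get_image(n)[y:y+h,x:x+w],None,fx=7,fy=7,interpolation=cv2.INTER_CUBIC))
o=env.get_obs(); print(o["width"],o["force"],o["clock"])
```

```text
26.47935009790619 [ 0.94721014 -0.78284101  0.14601132] 4.65
```

View pics/f_scene.png

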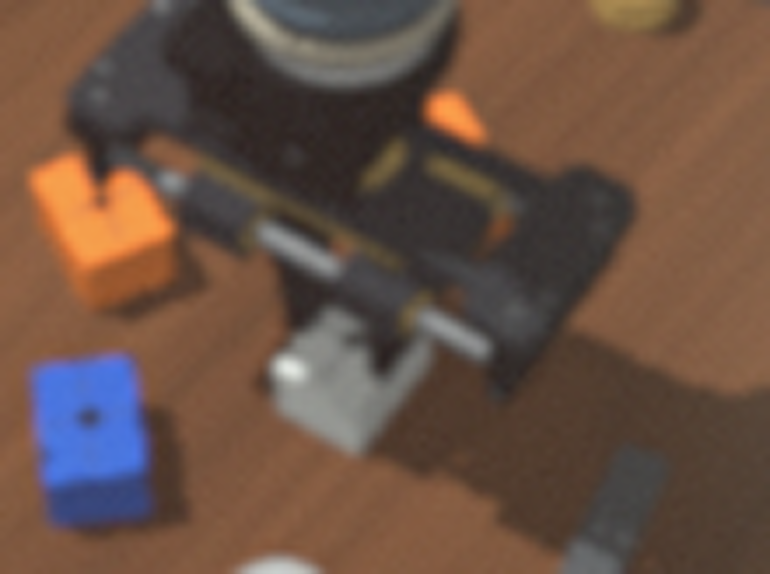

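View pics/f_top.png

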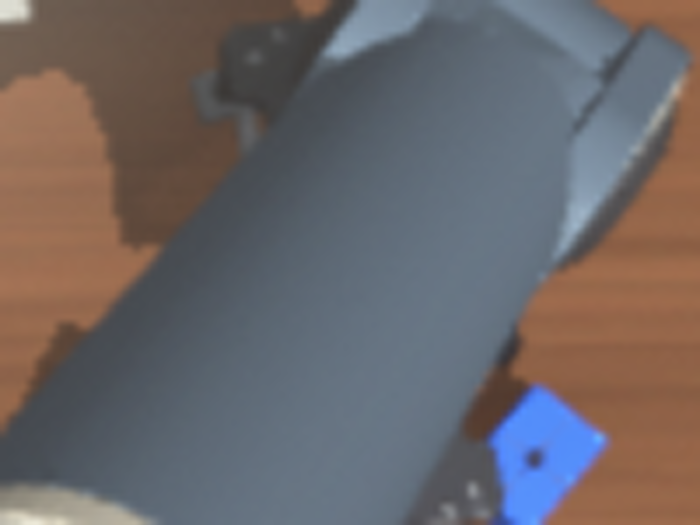

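Run:
```python
from h import *
im=eyes.get_image("scene"); o=env.get_obs(); R=o["tcp_rot"];p=o["tool_pos"]
x,y,w,h=270,240,60,50;s=12
c=cv2.resize(im[y:y+h,x:x+w],None,fx=s,fy=s,interpolation=cv2.INTER_CUBIC)
c=cv2.convertScaleAbs(c,alpha=1.8,beta=10)
for q,col in((p,(0,0,255)),(p-19*R[:,0],(0,255,0)),(p+13*R[:,2],(255,0,255)),(p-13*R[:,2],(255,0,255)),(p-60*R[:,0],(0,255,255))):
    u=(proj("scene",q)[0]+.5-[x,y])*s-.5; cv2.circle(c,tuple(int(v) for v in u),4,col,-1)
for q in rect(595.5,-203.6,np.radians(6.4),[[a,b,z] for a in(-18,18) for b in(-25,25) for z in(0,30)]):
    u=(proj("scene",q)[0]+.5-[x,y])*s-.5; cv2.circle(c,tuple(int(v) for v in u),3,(255,255,0),-1)
cv2.imwrite("pics/g.png",c); print(o["width"],p,o["force"])
```

```text
26.678921439387807 [ 594.63179108 -203.73030992    5.25040784] [-0.20028267 -0.13491536 -0.44759464]
```

View pics/g.png

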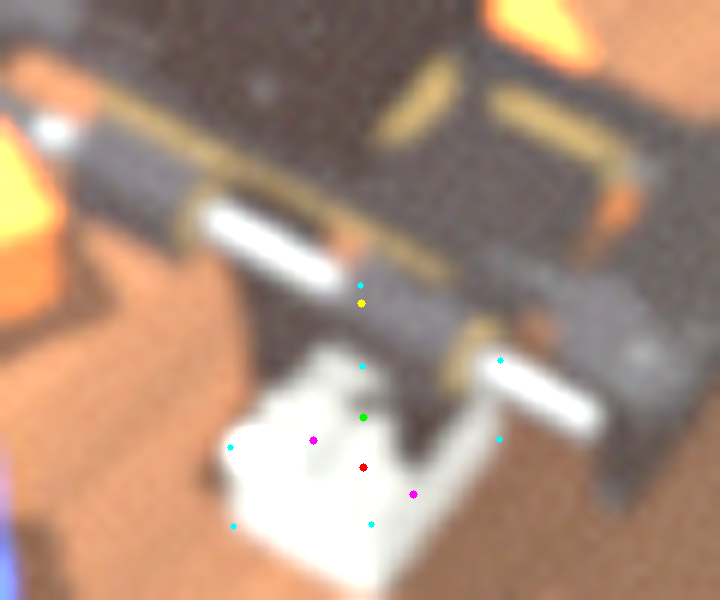

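Run:
```python
from h import *
im=cv2.imread("pics/e_scene.png")
p=np.array([596.5,-204,61.8]); R=np.array([[0.002,-0.112,0.994],[-0.001,0.994,0.112],[-1,-0.001,0.002]])
for h,col in((0,(0,0,255)),(19,(0,255,0)),(40,(255,0,255))):
  for s in(-35,-50,35,50):
   for w in (-9.5,9.5):
    u=(proj("scene",p-h*R[:,0]+s*R[:,2]+w*R[:,1])[0]+.5-[250,225])*7-.5
    cv2.circle(im,tuple(int(v) for v in u),3,col,-1)
im=im[0:420,150:600]; cv2.imwrite("pics/h.png",cv2.resize(cv2.convertScaleAbs(im,alpha=1.8,beta=15),None,fx=1.4,fy=1.4))
```

```text
(no output)
```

View pics/h.png

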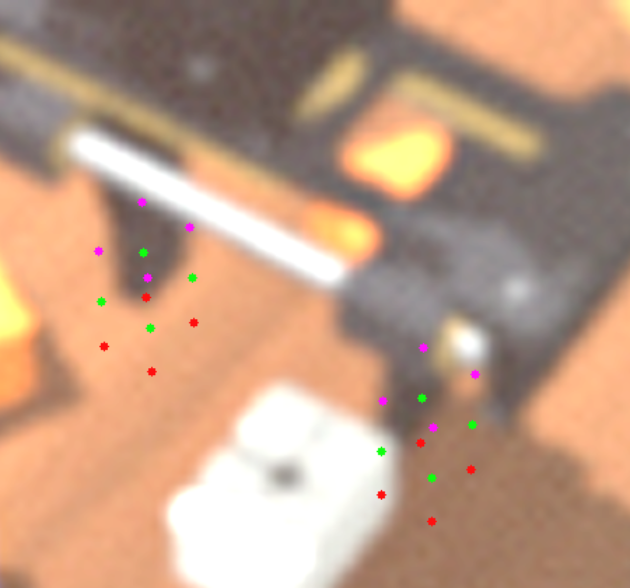

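Run:
```python
from h import *
im=eyes.get_image("scene"); o=env.get_obs(); R=o["tcp_rot"];p=o["tool_pos"]
print(proj("scene",[[0,0,0],[100,0,0],[0,-100,0],[0,100,0],[-100,0,0]]).round(0).tolist())
x,y,w,h=235,190,110,82;s=7
c=cv2.convertScaleAbs(cv2.resize(im[y:y+h,x:x+w],None,fx=s,fy=s,interpolation=cv2.INTER_CUBIC),alpha=1.8,beta=10)
for hh,col in((0,(0,0,255)),(70,(0,255,0)),(95,(255,0,255))):
  pts=[]
  for a,b in((-95,-37.5),(95,-37.5),(95,37.5),(-95,37.5)):
    u=(proj("scene",p-hh*R[:,0]+a*R[:,2]+b*R[:,1])[0]+.5-[x,y])*s-.5; pts.append(u)
  if hh: cv2.polylines(c,[np.int32(pts)],True,col,1)
for hh in range(0,140,10):
    u=(proj("scene",p-hh*R[:,0])[0]+.5-[x,y])*s-.5; cv2.circle(c,tuple(int(v) for v in u),3,(0,0,255),-1)
cv2.imwrite("pics/i.png",c)
```

```text
[[204.0, 148.0], [225.0, 160.0], [181.0, 163.0], [226.0, 134.0], [185.0, 136.0]]
```

View pics/i.png

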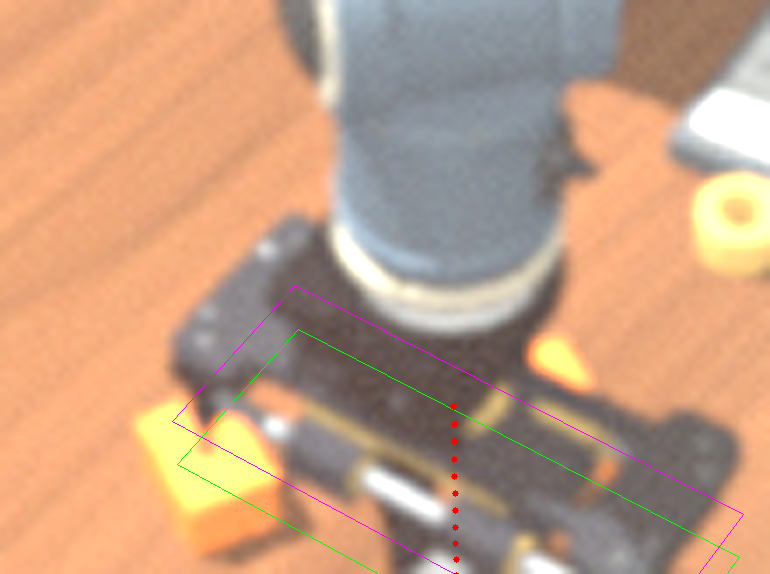

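Run:
```python
from h import *
im=eyes.get_image("top"); o=env.get_obs(); R=o["tcp_rot"];p=o["tool_pos"]
x,y,w,h=320,90,110,120;s=5
c=cv2.convertScaleAbs(cv2.resize(im[y:y+h,x:x+w],None,fx=s,fy=s,interpolation=cv2.INTER_CUBIC),alpha=1.5,beta=10)
for hh,col in((70,(0,255,0)),(120,(255,0,255))):
  pts=[]
  for a,b in((-95,-37.5),(95,-37.5),(95,37.5),(-95,37.5)):
    u=(proj("top",p-hh*R[:,0]+a*R[:,2]+b*R[:,1])[0]+.5-[x,y])*s-.5; pts.append(u)
  cv2.polylines(c,[np.int32(pts)],True,col,1)
cv2.imwrite("pics/j.png",c)
```

```text
(no output)
```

View pics/j.png

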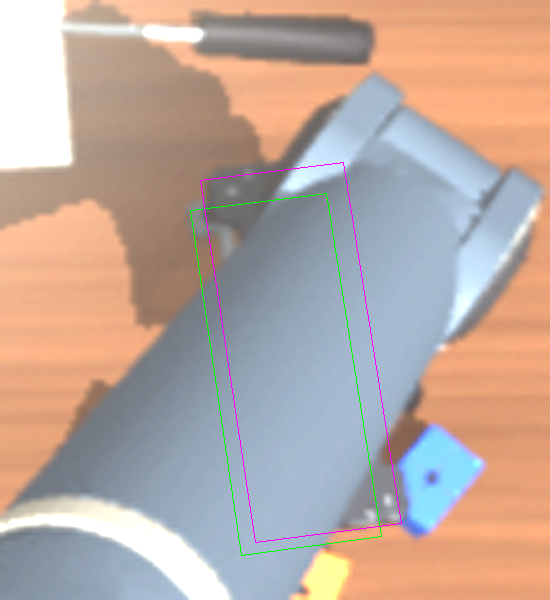

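Both views agree with the reported horizontal position. In scene, though, the whole gripper appears about 25 mm higher than the reported z (finger tips end above the blank's top). So the jaws closed above the blank. I'll reopen, then descend in small steps while watching force and pictures.

{"api": "jog_arm", "payload": {"motion": [{"tx":0,"ty":0,"tz":0,"twist":0},{"tx":0,"ty":0,"tz":0,"twist":0},{"tx":0,"ty":0,"tz":0,"twist":0},{"tx":0,"ty":0,"tz":0,"twist":0},{"tx":0.3,"ty":0,"tz":0.03,"twist":0},{"tx":0.5,"ty":0,"tz":0.03,"twist":0},{"tx":0.5,"ty":0,"tz":0.03,"twist":0}], "jaw": 0.5}}

```text
clock: 5.68
tool_pos: [594.8, -203.4, -8.0]
tcp_rot: [[-0.001, -0.111, 0.994], [0.0, 0.994, 0.111], [-1.0, 0.001, -0.001]]
force: [0.0, -0.7, -0.3]
width: 64.5
```

```bash
cat > look.py <<'E'
import sys; from h import *
n,x,y,w,h,s,out=sys.argv[1:8]; x,y,w,h,s=map(int,(x,y,w,h,s))
g=float(sys.argv[8]) if len(sys.argv)>8 else 1.6
im=eyes.get_image(n); cv2.imwrite(f"pics/raw_{out}.png",im)
cv2.imwrite(f"pics/{out}.png",cv2.convertScaleAbs(cv2.resize(im[y:y+h,x:x+w],None,fx=s,fy=s,interpolation=cv2.INTER_CUBIC),alpha=g,beta=10))
o=env.get_obs(); print(o["tool_pos"].round(1),o["force"].round(1),o["width"].round(1),o["clock"],o["wrist_torque"].round(2))
E
python3 look.py scene 265 225 75 65 9 k
```

```text
Traceback (most recent call last):
  File "look.py", line 6, in <module>
    o=env.get_obs(); print(o["tool_pos"].round(1),o["force"].round(1),o["width"].round(1),o["clock"],o["wrist_torque"].round(2))
                                                                      ^^^^^^^^^^^^^^^^
AttributeError: 'float' object has no attribute 'round'
```

View pics/k.png

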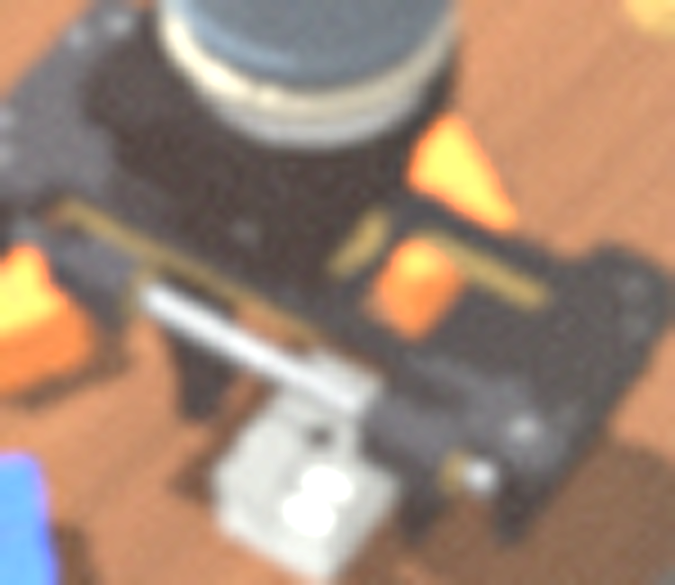

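```bash
sed -i 's/o\["width"\].round(1)/round(o["width"],1)/' look.py
python3 - <<'E'
from h import *
for Z in(0,10,15,20,25): print(Z, onz("scene",[[299.2,277.5],[287.2,271.1],[311.1,283.9]],Z).round(1).tolist())
E
```

```text
0 [[589.0, -199.7, 0.0], [551.3, -204.3, 0.0], [625.6, -195.4, 0.0]]
10 [[593.4, -204.9, 10.0], [556.2, -209.4, 10.0], [629.7, -200.6, 10.0]]
15 [[595.7, -207.5, 15.0], [558.6, -212.0, 15.0], [631.7, -203.2, 15.0]]
20 [[597.9, -210.1, 20.0], [561.0, -214.5, 20.0], [633.8, -205.8, 20.0]]
25 [[600.1, -212.6, 25.0], [563.4, -217.1, 25.0], [635.8, -208.4, 25.0]]
```

The jaws reached a reported z of -8 with no contact, so the reported z reads about 25 mm low. The tips are really near z≈17. Going 10 mm lower, then gripping.

{"api": "jog_arm", "payload": {"motion": [{"tx":0.2,"ty":0,"tz":0.02,"twist":0},{"tx":0.4,"ty":0,"tz":0.02,"twist":0},{"tx":0.4,"ty":0,"tz":0.02,"twist":0}]}}

```text
clock: 6.1
tool_pos: [595.5, -203.4, -17.8]
tcp_rot: [[-0.001, -0.111, 0.994], [0.0, 0.994, 0.111], [-1.0, 0.001, -0.001]]
force: [0.5, -0.3, 0.1]
width: 65.0
```

{"api": "jog_arm", "payload": {"motion": [{"tx":0,"ty":0,"tz":0,"twist":0},{"tx":0,"ty":0,"tz":0,"twist":0},{"tx":0,"ty":0,"tz":0,"twist":0},{"tx":0,"ty":0,"tz":0,"twist":0},{"tx":0,"ty":0,"tz":0,"twist":0}], "jaw": -0.4, "grip_force": 25}}

```text
clock: 6.72
tool_pos: [596.0, -203.6, -17.1]
tcp_rot: [[0.0, -0.111, 0.994], [0.0, 0.994, 0.111], [-1.0, 0.0, 0.0]]
force: [-0.9, 1.1, 0.9]
width: 36.0
```

```bash
python3 look.py scene 265 225 75 65 9 l; python3 go.py 571.2 93.2 80 8.8
```

```text
[ 596.  -203.5  -17.1] [-0.6  0.6  0.5] 35.5 6.775 [-0.07  0.06  0.04]
txyz [-3.882 11.907  0.338] twist -0.4 | alt 29.6 cur [ 596.  -203.5  -17.1] yaw 6.4 tilt [ 2.e-04  1.e-04 -1.e+00] q [ -4.5  39.3  27.7 104.9 -26.   42.1  43.9] clk 6.775
```

View pics/l.png

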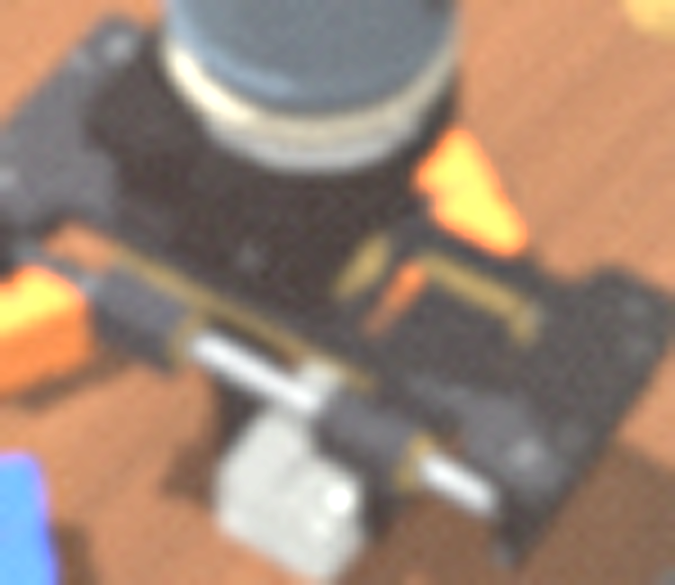

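Gripped at width 36 mm with the reported z at -17.1. Placing on the stage should therefore be at reported z≈+6.9. Lift and cross.

{"api": "jog_arm", "payload": {"motion": [{"tx":-1.0,"ty":0,"tz":0,"twist":0},{"tx":-3.0,"ty":0,"tz":0,"twist":0},{"tx":-3.0,"ty":2.0,"tz":0.05,"twist":-0.1},{"tx":-3.0,"ty":4.0,"tz":0.1,"twist":-0.2},{"tx":-3.0,"ty":6.0,"tz":0.15,"twist":-0.3},{"tx":-3.0,"ty":8.0,"tz":0.2,"twist":-0.4},{"tx":-3.0,"ty":10.0,"tz":0.3,"twist":-0.4},{"tx":-3.0,"ty":11.4,"tz":0.34,"twist":-0.4},{"tx":-3.0,"ty":11.91,"tz":0.34,"twist":-0.4},{"tx":-3.0,"ty":11.91,"tz":0.34,"twist":-0.4},{"tx":-3.0,"ty":11.91,"tz":0.34,"twist":-0.4}]}}

```text
clock: 8.15
tool_pos: [571.4, 90.8, 57.9]
tcp_rot: [[0.0, -0.15, 0.989], [-0.001, 0.989, 0.15], [-1.0, -0.001, 0.0]]
force: [-0.1, 0.3, -1.3]
width: 35.8
```

```bash
python3 look.py scene 315 140 100 80 8 m; python3 go.py 571.2 93.2 22 8.8
```

```text
[571.4  90.8  58. ] [-0.  -0.4 -1. ] 35.9 8.2 [-0.14  0.04 -0.04]
txyz [1.439 0.099 0.005] twist -0.032 | alt 29.968 cur [571.4  90.8  58. ] yaw 8.61 tilt [ 3.e-04 -9.e-04 -1.e+00] q [-36.5  29.5  31.1 110.1 -20.6  46.   14.5] clk 8.2
```

View pics/m.png

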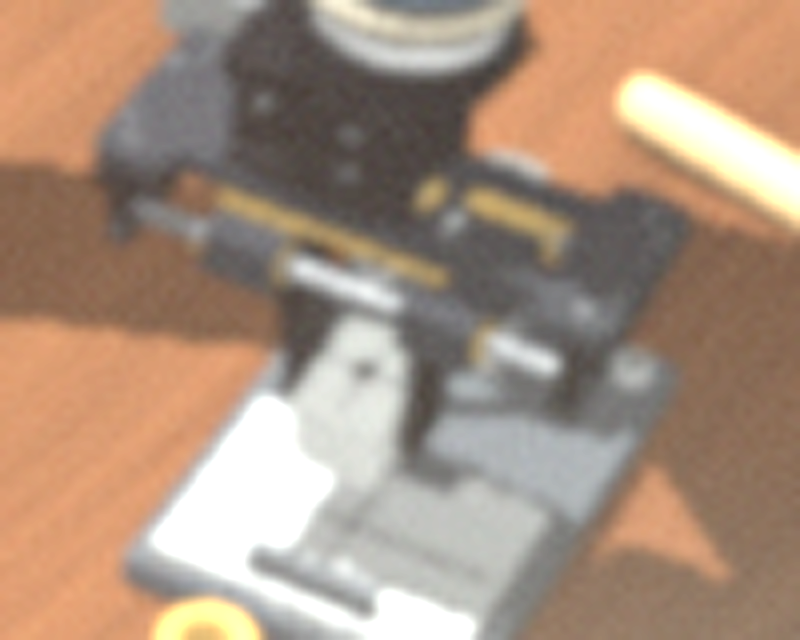

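{"api": "jog_arm", "payload": {"motion": [{"tx":0.7,"ty":0.0,"tz":0,"twist":-0.03},{"tx":1.4,"ty":0.0,"tz":0,"twist":-0.03},{"tx":1.4,"ty":0.0,"tz":0,"twist":-0.03},{"tx":1.4,"ty":0.0,"tz":0,"twist":-0.03}]}}

```text
clock: 8.7
tool_pos: [571.2, 93.0, 22.5]
tcp_rot: [[-0.0, -0.156, 0.988], [-0.0, 0.988, 0.156], [-1.0, -0.0, -0.0]]
force: [-1.0, 0.3, -1.3]
width: 35.5
```

```bash
python3 look.py scene 315 150 90 80 8 n; python3 go.py 571.2 93.2 7 8.8
```

```text
[571.5  93.1  22.9] [ 0.3 -0.2 -2.2] 36.0 8.75 [-0.07  0.05 -0.03]
txyz [ 0.637  0.004 -0.013] twist 0.028 | alt -29.972 cur [571.5  93.1  22.9] yaw 8.97 tilt [ 5.e-04  0.e+00 -1.e+00] q [-35.1  32.3  29.2 111.1 -22.8  42.3  16.4] clk 8.75
```

View pics/n.png

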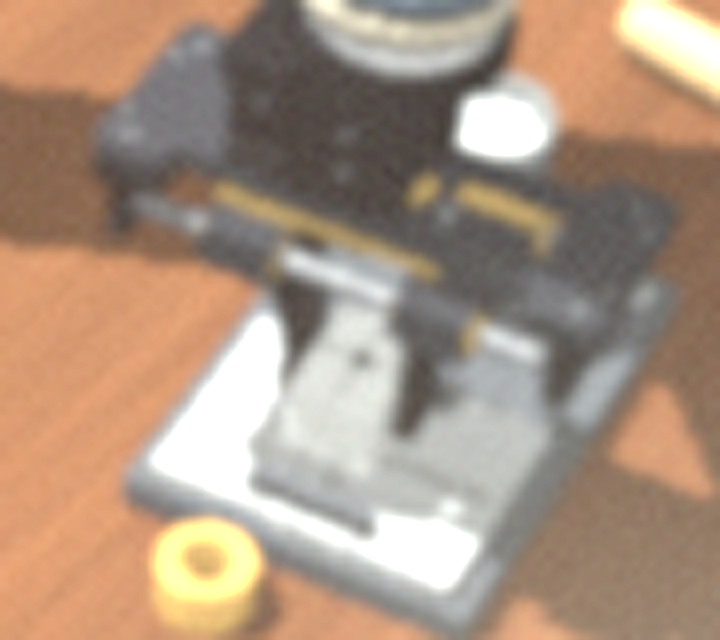

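Run:
```python
from h import *
print(onz("scene",unc([(362,357)],8,(315,150)),69.6))
```

```text
[[570.38346555  94.26986     69.6       ]]
```

{"api": "jog_arm", "payload": {"motion": [{"tx":0.3,"ty":0.0,"tz":0,"twist":0.02},{"tx":0.55,"ty":0.0,"tz":0,"twist":0.02},{"tx":0.62,"ty":0.0,"tz":0,"twist":0.02},{"tx":0.62,"ty":0.0,"tz":0,"twist":0.02}]}}

```text
clock: 9.25
tool_pos: [571.2, 93.3, 7.3]
tcp_rot: [[0.0, -0.154, 0.988], [0.0, 0.988, 0.154], [-1.0, 0.0, 0.0]]
force: [-0.1, 0.1, -0.9]
width: 35.7
```

```bash
python3 look.py scene 315 150 90 80 8 o; python3 go.py 571.2 93.2 7 8.8
```

```text
[571.3  93.2   7.3] [-0.4  0.2 -1.6] 35.7 9.3 [-0.04  0.05  0.04]
txyz [ 0.014 -0.001 -0.005] twist 0.009 | alt -29.991 cur [571.3  93.2   7.3] yaw 8.85 tilt [ 3.e-04  1.e-04 -1.e+00] q [-34.4  33.6  28.3 111.5 -23.7  40.6  17. ] clk 9.3
```

View pics/o.png

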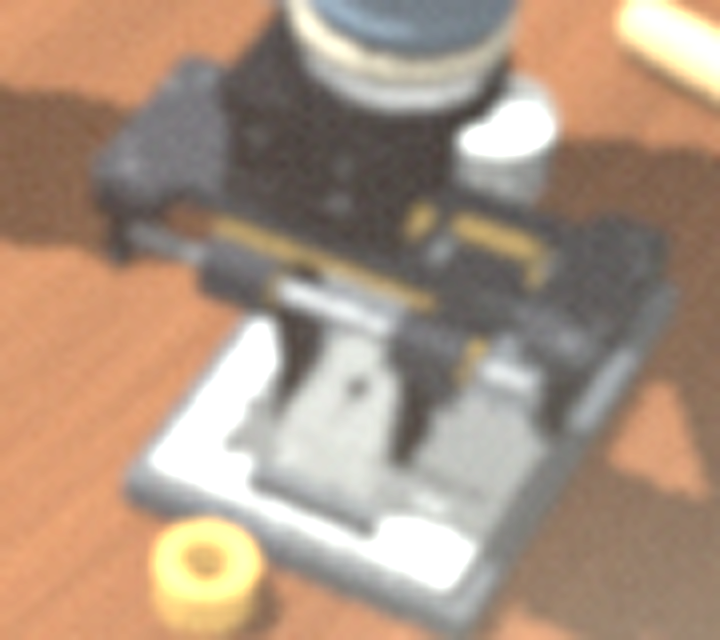

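{"api": "jog_arm", "payload": {"motion": [{"tx":0.03,"ty":0.0,"tz":0,"twist":0},{"tx":0.03,"ty":0.0,"tz":0,"twist":0}]}}

```text
clock: 9.55
tool_pos: [571.4, 93.3, 6.9]
tcp_rot: [[0.0, -0.154, 0.988], [0.0, 0.988, 0.154], [-1.0, 0.0, 0.0]]
force: [-0.0, 0.4, 1.1]
width: 35.9
```

Contact: the force went from about -1.3 to +1.1 N. Releasing and rising.

{"api": "jog_arm", "payload": {"motion": [{"tx":0,"ty":0,"tz":0,"twist":0},{"tx":0,"ty":0,"tz":0,"twist":0},{"tx":0,"ty":0,"tz":0,"twist":0},{"tx":0,"ty":0,"tz":0,"twist":0},{"tx":-0.5,"ty":0,"tz":0,"twist":0},{"tx":-2,"ty":0,"tz":0,"twist":0},{"tx":-4,"ty":0,"tz":0,"twist":0},{"tx":-6,"ty":0,"tz":0,"twist":0},{"tx":-7,"ty":0,"tz":0,"twist":0},{"tx":-7,"ty":0,"tz":0,"twist":0}], "jaw": 0.4}}

```text
clock: 10.8
tool_pos: [572.7, 93.3, 184.4]
tcp_rot: [[0.005, -0.154, 0.988], [0.002, 0.988, 0.154], [-1.0, 0.001, 0.005]]
force: [-0.3, 0.3, -0.1]
width: 61.1
```

```bash
python3 look.py scene 315 140 100 85 7 p 1.1; python3 look.py top 205 145 100 75 8 pt 1.1
```

```text
[571.4  93.3 182.6] [ 0.4  0.5 -0.6] 61.0 10.85 [-0.07  0.07 -0.02]
[570.6  93.3 181.4] [-0.5 -0.1 -0.3] 60.8 10.9 [-0.02  0.02  0.03]
```

View pics/p.png

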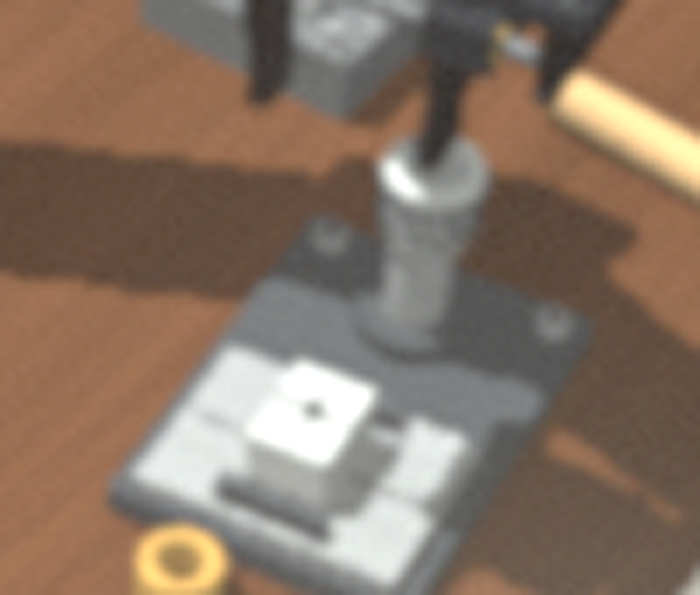

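View pics/pt.png

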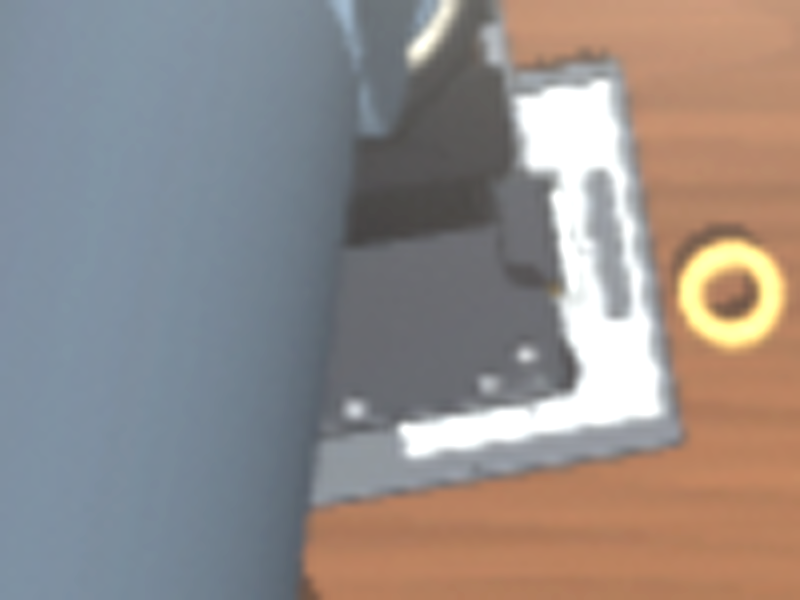

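Run:
```python
from h import *
S=lambda c:unc(c,7,(315,140))
bt=[[18,25,54],[18,-25,54],[-18,-25,54],[-18,25,54]]
q,r=fit([("scene",bt,S([(378,392),(325,465),(248,430),(298,359)])),("scene",[[0,0,54]],S([(314,409)]))],[571,93,.15]); print(q[:2],np.degrees(q[2]),np.abs(r).max())
d=onz("scene",S([(314,409)]),54)[0]; print("dot",d)
# model overlay
im=cv2.imread("pics/raw_p.png"); x,y,w,h,s=335,180,55,50,14
c=cv2.resize(im[y:y+h,x:x+w],None,fx=s,fy=s,interpolation=cv2.INTER_CUBIC)
def poly(P,col):
    u=(proj("scene",P)+.5-[x,y])*s-.5; cv2.polylines(c,[np.int32(u)],True,col,1)
X=(571.0,93.8,np.radians(8.83))
poly(rect(*X,bt),(0,0,255))
poly(rect(*X,[[60,45,24],[60,-45,24],[-60,-45,24],[-60,45,24]]),(0,255,0))
for a in(1,-1): poly(rect(*X,[[25,31*a,34],[-25,31*a,34],[-25,41*a,34],[25,41*a,34]]),(255,255,0))
poly(rect(*X,[[60,0,24],[-60,0,24]]),(255,0,255)); poly(rect(*X,[[0,45,24],[0,-45,24]]),(255,0,255))
cv2.imwrite("pics/q.png",c)
```

```text
[570.76216111  93.25562088] 8.684165213718787 0.36055252447994235
dot [570.64709617  94.35425467  54.        ]
```

View pics/q.png

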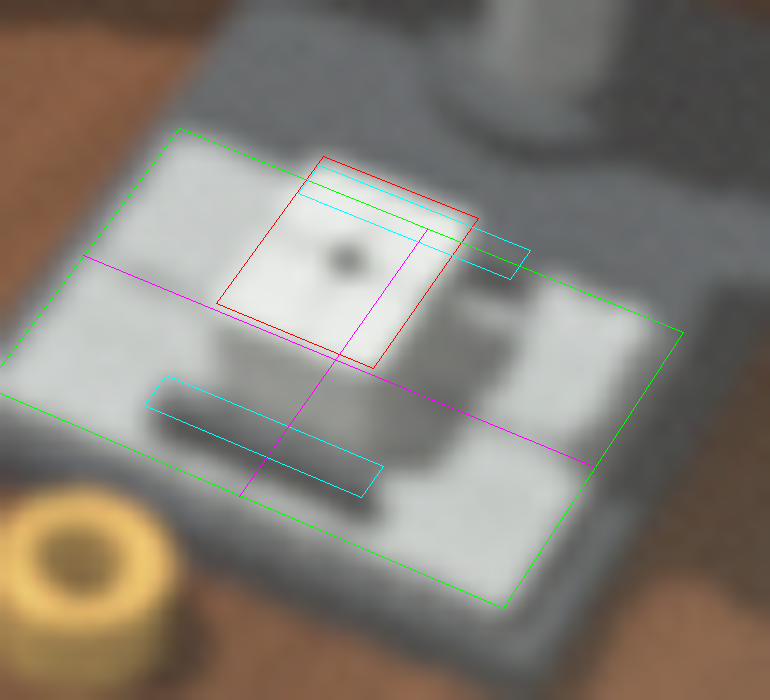

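The blank sits at about (570.8, 93.3), yaw 8.7°, against the scene-only stage fit of about (571, 94), 8.8°. That's centred within about 1 mm. Now over to the cap, pre-turning counterclockwise.

```bash
python3 go.py 556 196.6 150 104.8
```

```text
txyz [1.256 4.173 0.059] twist 14.011 | alt -15.989 cur [570.6  93.3 181.4] yaw 8.87 tilt [-6.e-04  3.e-04 -1.e+00] q [-41.1  20.8  35.9 103.9 -14.   59.7   9. ] clk 10.9
```

{"api": "jog_arm", "payload": {"motion": [{"tx":0,"ty":4.16,"tz":0.04,"twist":-16},{"tx":0,"ty":4.16,"tz":0.04,"twist":-16},{"tx":0,"ty":4.16,"tz":0.04,"twist":-16},{"tx":0,"ty":4.16,"tz":0.04,"twist":-16},{"tx":0,"ty":4.16,"tz":0.04,"twist":-16},{"tx":0,"ty":4.16,"tz":0.04,"twist":-16},{"tx":0,"ty":4.16,"tz":0.04,"twist":-16},{"tx":1.2,"ty":4.16,"tz":0.04,"twist":-16},{"tx":1.2,"ty":4.16,"tz":0.04,"twist":-16},{"tx":1.2,"ty":4.16,"tz":0.04,"twist":-16},{"tx":1.2,"ty":4.16,"tz":0.04,"twist":-16}], "jaw": 0.6}}

```text
clock: 12.28
tool_pos: [555.9, 196.0, 151.0]
tcp_rot: [[-0.001, -0.967, -0.254], [-0.0, -0.254, 0.967], [-1.0, 0.001, -0.0]]
force: [0.3, -0.0, 0.6]
width: 69.4
```

```bash
python3 look.py scene 335 110 80 70 9 r 1.3; python3 look.py top 205 145 100 75 8 rt 1.0;python3 go.py 556 196.6 50 104.8
```

```text
[556.1 196.  151.3] [ 0.2 -0.1  0.3] 69.7 12.325 [ 0.13 -0.01  0.03]
[556.1 196.2 151.5] [-0.   0.4  0.5] 69.7 12.375 [0.07 0.02 0.01]
txyz [4.06e+00 1.00e-03 1.80e-02] twist -0.005 | alt 29.995 cur [556.1 196.2 151.5] yaw 104.77 tilt [-1.e-04 -1.e-04 -1.e+00] q [-33.9  21.4  13.4 103.3  -5.9  56.   86.7] clk 12.375
```

View pics/r.png

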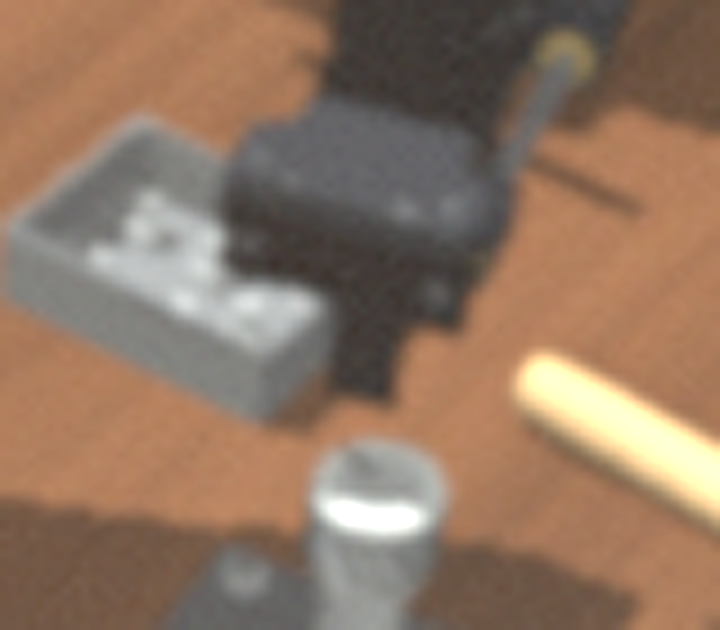

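View pics/rt.png

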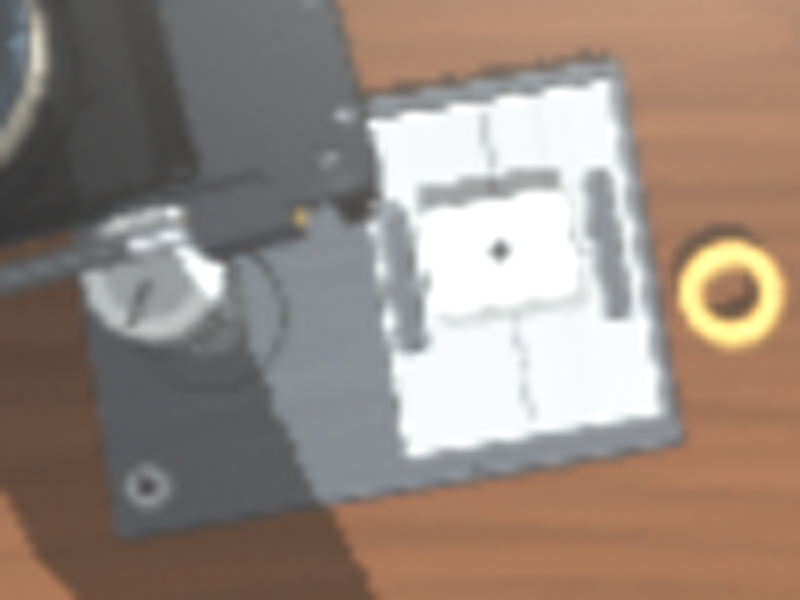

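Run:
```python
from h import *
T=lambda c:unc(c,8,(205,145)); 
print(onz("top",T([(500,250)]),54))
bt=[[18,25,54],[18,-25,54],[-18,-25,54],[-18,25,54]]
im=cv2.imread("pics/raw_rt.png"); x,y,w,h,s=245,145,50,60,12
c=cv2.resize(im[y:y+h,x:x+w],None,fx=s,fy=s,interpolation=cv2.INTER_CUBIC)
c=cv2.convertScaleAbs(c,alpha=.8)
def poly(P,col):
    u=(proj("top",P)+.5-[x,y])*s-.5; cv2.polylines(c,[np.int32(u)],True,col,1)
X=(571.53,92.84,np.radians(8.83))
poly(rect(*X,bt),(0,0,255))
poly(rect(*X,[[60,45,24],[60,-45,24],[-60,-45,24],[-60,45,24]]),(0,255,0))
for a in(1,-1): poly(rect(*X,[[25,31*a,34],[-25,31*a,34],[-25,41*a,34],[25,41*a,34]]),(255,255,0))
poly(rect(*X,[[60,0,24],[-60,0,24]]),(255,0,255)); poly(rect(*X,[[0,2,54],[0,-2,54]]),(255,0,255))
cv2.imwrite("pics/s.png",c)
```

```text
[[571.73758966  91.85268687  54.        ]]
```

View pics/s.png

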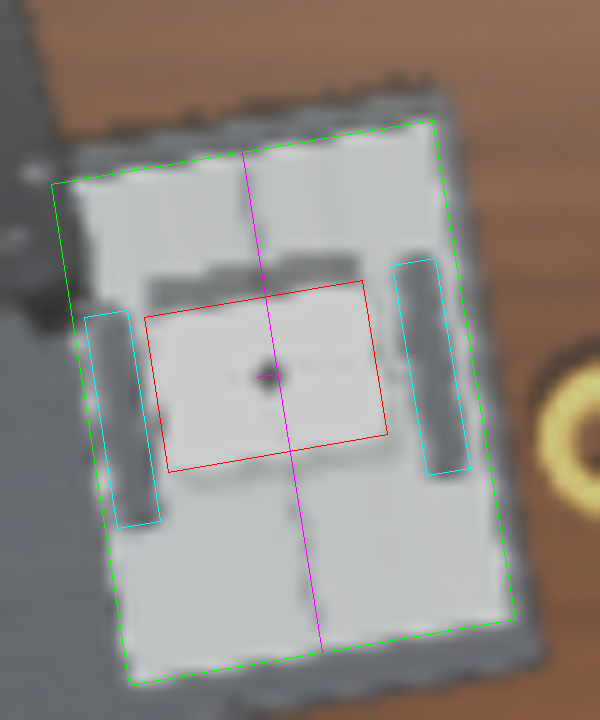

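Both views put the dot within about 1 mm of stage centre, square, with even gaps to the stops. Now lowering around the cap, with a check when the tips are near the cap top.

{"api": "jog_arm", "payload": {"motion": [{"tx":0.8,"ty":0,"tz":0,"twist":0},{"tx":1.3,"ty":0,"tz":0,"twist":0},{"tx":1.3,"ty":0,"tz":0,"twist":0},{"tx":1.3,"ty":0,"tz":0,"twist":0}]}}

```text
clock: 12.88
tool_pos: [556.6, 196.3, 119.5]
tcp_rot: [[0.001, -0.967, -0.256], [0.0, -0.256, 0.967], [-1.0, -0.001, 0.0]]
force: [0.5, -0.5, 0.1]
width: 69.8
```

```bash
python3 look.py scene 335 110 80 70 9 t 1.3; python3 go.py 556 196.6 50 104.8
```

```text
[556.7 196.3 119.7] [ 0.3 -0.3  0.5] 69.2 12.925 [0.07 0.04 0.02]
txyz [2.789 0.026 0.017] twist 0.008 | alt -29.992 cur [556.7 196.3 119.7] yaw 104.85 tilt [ 1.1e-03  5.0e-04 -1.0e+00] q [-33.5  23.5  13.  105.   -6.5  52.2  87.3] clk 12.925
```

View pics/t.png

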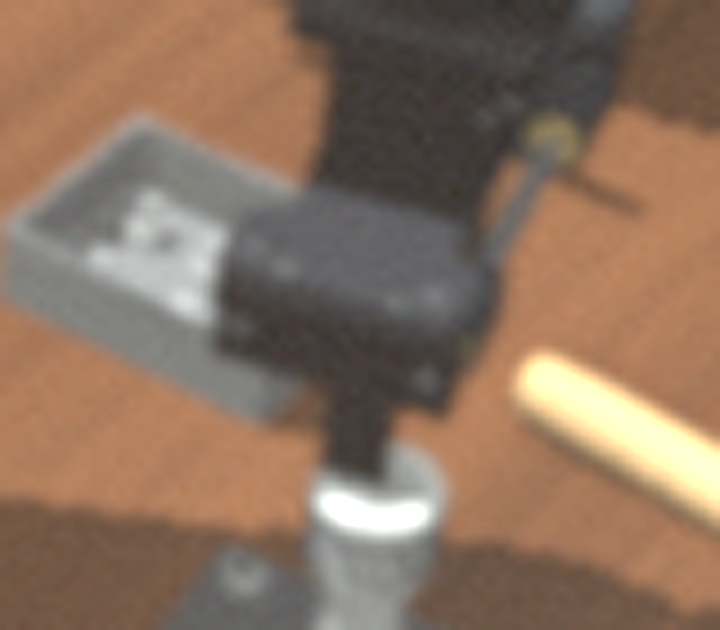

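Run:
```python
from h import *
p=np.array([556.7,196.3,0]); z=np.array([-.256,.967,0]); y=np.array([-.967,-.256,0])
for Z in(120,138,145,152):
  P=[p+[0,0,Z]-a*z+b*y for a in(35,48) for b in(-9.5,9.5)]
  print(Z,((proj("scene",P)+.5-[335,110])*9-.5).round(0).tolist())
```

```text
120 [[379.0, 536.0], [323.0, 519.0], [366.0, 561.0], [309.0, 544.0]]
138 [[385.0, 494.0], [329.0, 477.0], [372.0, 519.0], [315.0, 502.0]]
145 [[388.0, 477.0], [331.0, 460.0], [375.0, 502.0], [317.0, 485.0]]
152 [[391.0, 460.0], [333.0, 443.0], [377.0, 485.0], [320.0, 468.0]]
```

{"api": "jog_arm", "payload": {"motion": [{"tx":0.7,"ty":0,"tz":0,"twist":0},{"tx":1.3,"ty":0,"tz":0,"twist":0},{"tx":1.7,"ty":0,"tz":0,"twist":0},{"tx":1.7,"ty":0,"tz":0,"twist":0}]}}

```text
clock: 13.42
tool_pos: [555.3, 195.8, 75.2]
tcp_rot: [[-0.002, -0.967, -0.256], [-0.001, -0.256, 0.967], [-1.0, 0.002, -0.0]]
force: [0.1, 1.0, 0.3]
width: 69.9
```

```bash
python3 look.py scene 335 110 80 70 9 u 1.3; python3 go.py 556 196.6 49 104.8
```

```text
[555.9 196.   76. ] [-0.4 -0.1 -0.5] 69.7 13.475 [0.02 0.02 0.06]
txyz [ 1.08  -0.01   0.023] twist 0.009 | alt -29.991 cur [555.9 196.   76. ] yaw 104.85 tilt [-9.e-04 -4.e-04 -1.e+00] q [-32.9  26.5  12.3 107.   -7.5  47.3  88.1] clk 13.475
```

View pics/u.png

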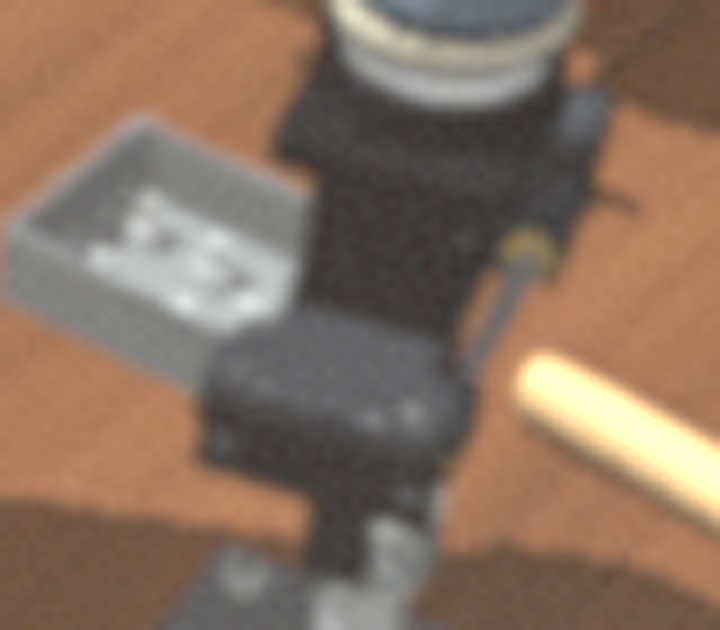

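{"api": "jog_arm", "payload": {"motion": [{"tx":0.6,"ty":0,"tz":0.02,"twist":0},{"tx":1.05,"ty":0,"tz":0.02,"twist":0},{"tx":1.05,"ty":0,"tz":0.02,"twist":0}]}}

```text
clock: 13.85
tool_pos: [555.0, 196.3, 49.0]
tcp_rot: [[-0.002, -0.967, -0.256], [-0.001, -0.256, 0.967], [-1.0, 0.003, -0.0]]
force: [-0.2, -0.1, -0.1]
width: 70.1
```

{"api": "jog_arm", "payload": {"motion": [{"tx":0,"ty":0,"tz":0,"twist":0},{"tx":0,"ty":0,"tz":0,"twist":0},{"tx":0,"ty":0,"tz":0,"twist":0},{"tx":0,"ty":0,"tz":0,"twist":0},{"tx":0,"ty":0,"tz":0,"twist":0}], "jaw": -0.2, "grip_force": 25}}

```text
clock: 14.48
tool_pos: [555.8, 198.6, 50.7]
tcp_rot: [[0.0, -0.966, -0.258], [0.002, -0.258, 0.966], [-1.0, -0.001, 0.002]]
force: [-0.6, 5.2, 1.4]
width: 43.4
```

```bash
python3 look.py scene 335 130 80 70 9 v 1.3; python3 go.py 556 196.6 49 104.8
```

```text
[555.8 198.6  50.7] [-2.1  5.3  1.4] 43.4 14.525 [ 1.23  0.4  -0.1 ]
txyz [ 0.068  0.014 -0.08 ] twist 0.02 | alt -29.98 cur [555.8 198.6  50.7] yaw 104.92 tilt [ 2.0e-04  2.3e-03 -1.0e+00] q [-32.6  28.5  11.8 108.   -8.2  44.3  88.6] clk 14.525
```

View pics/v.png

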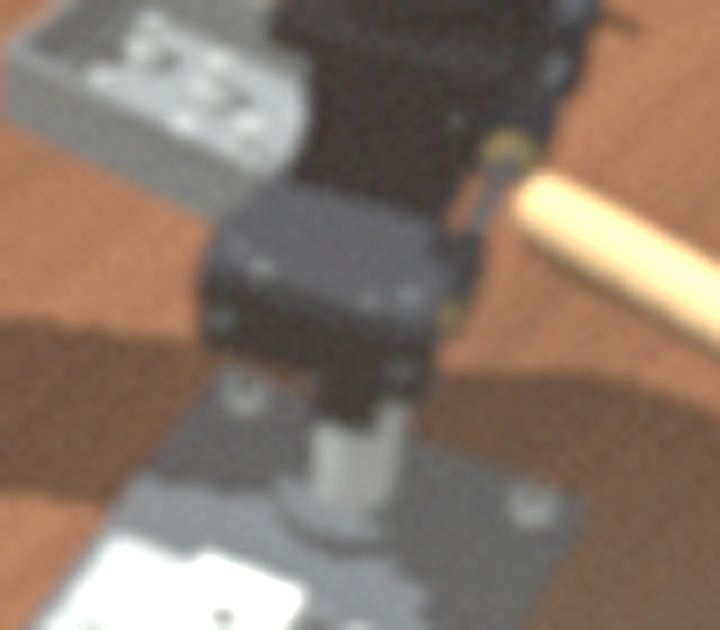

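The cap is gripped at width 43.4 mm. Its axis is about 2 mm further in +y than commanded, so I'll ease that and turn clockwise 120°, which is below the minimum start angle of 132°.

{"api": "jog_arm", "payload": {"motion": [{"tx":0,"ty":0,"tz":0.09,"twist":0.5},{"tx":0,"ty":0,"tz":0.09,"twist":1.5},{"tx":0.005,"ty":0,"tz":0.09,"twist":2.5},{"tx":0.005,"ty":0,"tz":0.09,"twist":3.6},{"tx":0.01,"ty":0,"tz":0.09,"twist":4.7},{"tx":0.01,"ty":0,"tz":0.09,"twist":5.8},{"tx":0.015,"ty":0,"tz":0.09,"twist":6.9},{"tx":0.015,"ty":0,"tz":0.09,"twist":8.0},{"tx":0.02,"ty":0,"tz":0.09,"twist":9.1},{"tx":0.02,"ty":0,"tz":0.09,"twist":10.2},{"tx":0.02,"ty":0,"tz":0.09,"twist":11.3},{"tx":0.025,"ty":0,"tz":0.09,"twist":12.4},{"tx":0.025,"ty":0,"tz":0.09,"twist":13.5},{"tx":0.03,"ty":0,"tz":0.09,"twist":14.6},{"tx":0.03,"ty":0,"tz":0.09,"twist":15.6},{"tx":0.035,"ty":0,"tz":0.09,"twist":16.6},{"tx":0.035,"ty":0,"tz":0.09,"twist":17.6},{"tx":0.035,"ty":0,"tz":0.09,"twist":18.6},{"tx":0.04,"ty":0,"tz":0.09,"twist":19.6},{"tx":0.04,"ty":0,"tz":0.09,"twist":20}]}}

```text
clock: 17.02
tool_pos: [555.4, 198.2, 49.6]
tcp_rot: [[-0.0, 0.262, 0.965], [-0.001, 0.965, -0.262], [-1.0, -0.001, -0.0]]
force: [-0.9, 0.0, 3.3]
width: 44.1
```

Run:
```python
from h import *
for i in range(3):
    o=env.get_obs(); print(o["force"].round(2),o["wrist_torque"].round(3),o["tau"].round(2)[[0,4,6]],round(o["width"],1),o["qpos"].round(1),np.degrees(np.arctan2(o["tcp_rot"][1,2],o["tcp_rot"][0,2])).round(2),o["clock"])
    if i<1: cv2.imwrite("pics/w.png",eyes.get_image("scene"))
```

```text
[-0.89  0.03  3.26] [0.006 0.41  0.034] [0.78 0.01 0.06] 44.1 [-54.9  34.6  43.4 109.3 -31.2  48.6 -10.4] -15.2 17.025
[-1.51  0.45  3.91] [-0.038  0.521  0.009] [ 0.43 -0.05 -0.1 ] 43.4 [-54.9  34.6  43.4 109.3 -31.2  48.6 -10.4] -15.24 17.075
[-1.51  0.45  3.91] [-0.038  0.521  0.009] [ 0.43 -0.05 -0.1 ] 43.4 [-54.9  34.6  43.4 109.3 -31.2  48.6 -10.4] -15.24 17.075
```

120° turned with no torque about the vertical, so the stop isn't reached. Continuing in short clockwise steps with torque checks.

{"api": "jog_arm", "payload": {"motion": [{"tx":0.003,"ty":0,"tz":0,"twist":1},{"tx":0.006,"ty":0,"tz":0,"twist":2},{"tx":0.006,"ty":0,"tz":0,"twist":3},{"tx":0.006,"ty":0,"tz":0,"twist":3}]}}

```text
clock: 17.58
tool_pos: [555.4, 198.2, 49.5]
tcp_rot: [[-0.0, 0.546, 0.838], [-0.001, 0.838, -0.546], [-1.0, -0.001, -0.0]]
force: [-2.2, 0.1, 5.1]
width: 43.4
```

```bash
cat > tq.py <<'E'
from h import *
o=env.get_obs(); print(o["force"].round(2),"Tz",o["wrist_torque"].round(3),o["tau"].round(2)[6],round(o["width"],1),"q7",o["qpos"][6].round(1),"yaw",np.degrees(np.arctan2(o["tcp_rot"][1,2],o["tcp_rot"][0,2])).round(2),o["tool_pos"].round(1),o["clock"])
E
python3 tq.py
```

```text
[-2.2   0.09  5.06] Tz [-0.102  0.557 -0.09 ] -0.09 43.4 q7 -24.8 yaw -33.08 [555.4 198.2  49.5] 17.575
```

{"api": "jog_arm", "payload": {"motion": [{"tx":0.003,"ty":0,"tz":0,"twist":1},{"tx":0.006,"ty":0,"tz":0,"twist":2},{"tx":0.006,"ty":0,"tz":0,"twist":2}]}}

```text
clock: 17.95
tool_pos: [555.3, 198.3, 49.3]
tcp_rot: [[-0.001, 0.708, 0.706], [-0.0, 0.706, -0.708], [-1.0, -0.001, -0.0]]
force: [-3.3, -0.6, 4.4]
width: 43.6
```

```bash
python3 tq.py
```

```text
[-3.32 -0.58  4.44] Tz [-0.054  0.658  0.012] -0.06 43.6 q7 -34.5 yaw -45.08 [555.3 198.3  49.3] 17.95
```

{"api": "jog_arm", "payload": {"motion": [{"tx":0.002,"ty":0,"tz":0,"twist":1},{"tx":0.004,"ty":0,"tz":0,"twist":2},{"tx":0.004,"ty":0,"tz":0,"twist":2}]}}

```text
clock: 18.32
tool_pos: [556.2, 198.9, 49.4]
tcp_rot: [[0.001, 0.837, 0.547], [-0.001, 0.547, -0.837], [-1.0, 0.001, 0.001]]
force: [0.5, 0.2, 3.9]
width: 43.7
```

```bash
python3 tq.py
```

```text
[0.5  0.25 3.87] Tz [0.062 0.092 0.555] -0.77 43.7 q7 -44.1 yaw -56.86 [556.2 198.9  49.4] 18.325
```

{"api": "jog_arm", "payload": {"motion": [{"tx":0.002,"ty":0,"tz":0,"twist":1},{"tx":0.004,"ty":0,"tz":0,"twist":2},{"tx":0.004,"ty":0,"tz":0,"twist":2}]}}

```text
clock: 18.7
tool_pos: [556.0, 198.7, 49.3]
tcp_rot: [[0.001, 0.933, 0.36], [-0.001, 0.36, -0.933], [-1.0, 0.001, 0.001]]
force: [-1.3, 1.0, 6.3]
width: 43.5
```

```bash
python3 tq.py
```

```text
[-1.26  1.03  6.34] Tz [0.005 0.284 0.658] -0.74 43.5 q7 -53.9 yaw -68.91 [556.  198.7  49.3] 18.7
```

{"api": "jog_arm", "payload": {"motion": [{"tx":0.002,"ty":0,"tz":0,"twist":1},{"tx":0.004,"ty":0,"tz":0,"twist":2},{"tx":0.004,"ty":0,"tz":0,"twist":2}]}}

```text
clock: 19.08
tool_pos: [556.4, 198.6, 49.3]
tcp_rot: [[0.002, 0.988, 0.157], [-0.0, 0.157, -0.988], [-1.0, 0.002, 0.001]]
force: [0.4, 1.4, 5.5]
width: 43.4
```

```bash
python3 tq.py
```

```text
[0.38 1.38 5.54] Tz [0.099 0.205 0.495] -0.61 43.4 q7 -63.8 yaw -80.95 [556.4 198.6  49.3] 19.075
```

Tz rose to about 0.55 N·m at around yaw −57° (start angle ≈150–162°, in the stated range) and then held while yaw advanced. The cap is bottomed and the pads are slipping on it. Backing off in small steps first, to see how much wind-up releases.

{"api": "jog_arm", "payload": {"motion": [{"tx":0,"ty":0,"tz":0,"twist":-0.15},{"tx":0,"ty":0,"tz":0,"twist":-0.15}]}}

```text
clock: 19.32
tool_pos: [556.4, 198.6, 49.3]
tcp_rot: [[0.002, 0.985, 0.172], [0.0, 0.172, -0.985], [-1.0, 0.002, -0.0]]
force: [-0.4, 1.2, 6.1]
width: 43.3
```

```bash
python3 tq.py
```

```text
[-0.39  1.22  6.09] Tz [0.122 0.092 0.235] -0.22 43.3 q7 -63.0 yaw -80.11 [556.4 198.6  49.3] 19.325
```

{"api": "jog_arm", "payload": {"motion": [{"tx":0,"ty":0,"tz":0,"twist":-0.15},{"tx":0,"ty":0,"tz":0,"twist":-0.15}]}}

```text
clock: 19.58
tool_pos: [556.4, 198.7, 49.3]
tcp_rot: [[0.002, 0.983, 0.186], [0.001, 0.186, -0.983], [-1.0, 0.002, -0.0]]
force: [0.3, 0.4, 5.0]
width: 43.6
```

```bash
python3 tq.py
```

```text
[0.29 0.42 4.97] Tz [0.079 0.17  0.017] 0.03 43.6 q7 -62.3 yaw -79.28 [556.4 198.7  49.3] 19.575
```

{"api": "jog_arm", "payload": {"motion": [{"tx":0,"ty":0,"tz":0,"twist":-0.2},{"tx":0,"ty":0,"tz":0,"twist":-0.2}]}}

```text
clock: 19.82
tool_pos: [556.4, 198.7, 49.3]
tcp_rot: [[0.002, 0.978, 0.207], [0.001, 0.207, -0.978], [-1.0, 0.002, -0.001]]
force: [-0.5, 0.6, 5.4]
width: 43.4
```

```bash
python3 tq.py
```

```text
[-0.46  0.64  5.35] Tz [0.092 0.191 0.013] 0.03 43.4 q7 -61.3 yaw -78.08 [556.4 198.7  49.3] 19.825
```

Wind-up cleared at yaw ≈ −79.1°, so the quarter turn ends at yaw ≈ +10.9°, which is −14.83 units from here.

{"api": "jog_arm", "payload": {"motion": [{"tx":0,"ty":0,"tz":0,"twist":-0.6},{"tx":-0.005,"ty":0,"tz":0,"twist":-1.6},{"tx":-0.005,"ty":0,"tz":0,"twist":-2.7},{"tx":-0.01,"ty":0,"tz":0,"twist":-3.8},{"tx":-0.01,"ty":0,"tz":0,"twist":-4.9},{"tx":-0.015,"ty":0,"tz":0,"twist":-6},{"tx":-0.015,"ty":0,"tz":0,"twist":-7.1},{"tx":-0.02,"ty":0,"tz":0,"twist":-8.2},{"tx":-0.02,"ty":0,"tz":0,"twist":-9.3},{"tx":-0.025,"ty":0,"tz":0,"twist":-10.4},{"tx":-0.025,"ty":0,"tz":0,"twist":-11.5},{"tx":-0.03,"ty":0,"tz":0,"twist":-12.5},{"tx":-0.03,"ty":0,"tz":0,"twist":-13.4},{"tx":-0.03,"ty":0,"tz":0,"twist":-14.2},{"tx":-0.03,"ty":0,"tz":0,"twist":-14.7},{"tx":-0.03,"ty":0,"tz":0,"twist":-14.83},{"tx":-0.03,"ty":0,"tz":0,"twist":-14.83},{"tx":-0.03,"ty":0,"tz":0,"twist":-14.83}]}}

```text
clock: 22.08
tool_pos: [555.4, 199.4, 50.0]
tcp_rot: [[-0.0, -0.19, 0.982], [0.002, 0.982, 0.19], [-1.0, 0.002, 0.0]]
force: [-2.4, 1.7, 5.0]
width: 43.5
```

```bash
python3 tq.py; python3 look.py scene 325 120 90 90 7 x 1.2; python3 look.py top 205 145 100 75 8 xt 1; python3 tq.py
```

```text
[-2.37  1.67  5.04] Tz [ 0.305  0.47  -0.066] 0.03 43.5 q7 10.8 yaw 10.92 [555.4 199.4  50. ] 22.075
[555.4 199.4  50.1] [-2.5  2.1  6. ] 43.2 22.125 [ 0.32  0.41 -0.07]
[555.4 199.4  50. ] [-1.6  1.8  6.1] 43.6 22.175 [ 0.26  0.5  -0.  ]
[-1.63  1.77  6.12] Tz [ 0.259  0.505 -0.002] 0.03 43.6 q7 10.8 yaw 10.93 [555.4 199.4  50. ] 22.175
```

View pics/x.png

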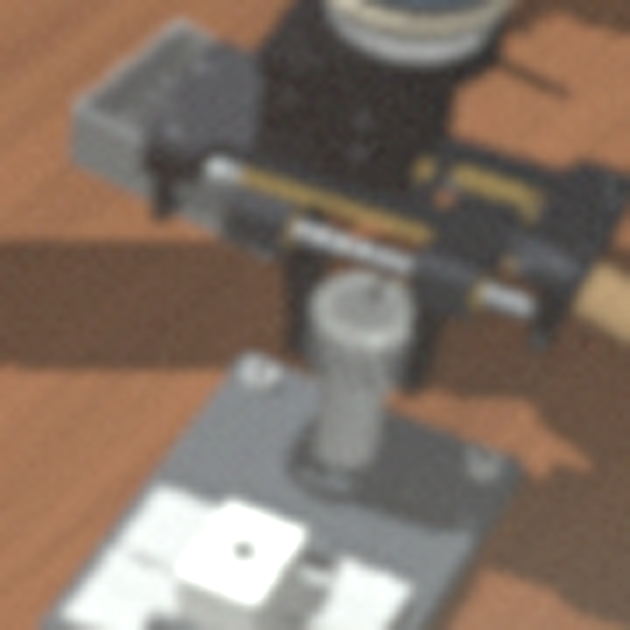

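View pics/xt.png

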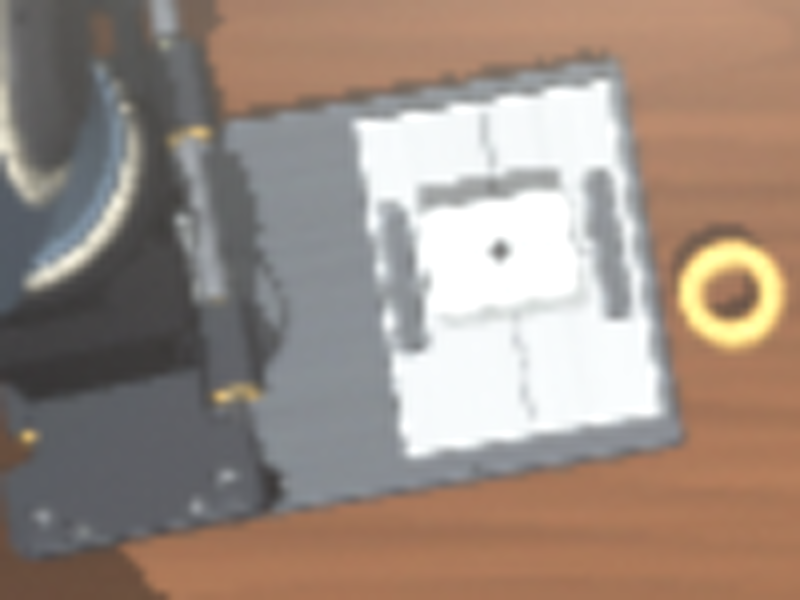

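The cap's line is visible in scene at about (378,290), with the cap top centred at about (362,308). Cross-checking its angle against the expected one.

Run:
```python
from h import *
im=cv2.imread("pics/raw_x.png"); x,y,w,h,s=365,152,24,24,28
cv2.imwrite("pics/y.png",cv2.convertScaleAbs(cv2.resize(im[y:y+h,x:x+w],None,fx=s,fy=s,interpolation=cv2.INTER_CUBIC),alpha=1.4))
im=cv2.imread("pics/scene0.png"); cv2.imwrite("pics/y0.png",cv2.convertScaleAbs(cv2.resize(im[y:y+h,x:x+w],None,fx=s,fy=s,interpolation=cv2.INTER_CUBIC),alpha=.9))
c=np.array([555.6,196.6,108.8])
for a in range(0,360,30):
  d=np.array([np.cos(np.radians(a)),np.sin(np.radians(a)),0]); print(a,((proj("scene",[c+14*d])+.5-[x,y])*s-.5).round(0).tolist())
```

```text
0 [[452.0, 395.0]]
30 [[473.0, 353.0]]
60 [[459.0, 308.0]]
90 [[413.0, 271.0]]
120 [[348.0, 252.0]]
150 [[281.0, 256.0]]
180 [[230.0, 282.0]]
210 [[208.0, 323.0]]
240 [[221.0, 369.0]]
270 [[267.0, 406.0]]
300 [[332.0, 426.0]]
330 [[400.0, 421.0]]
```

View pics/y.png

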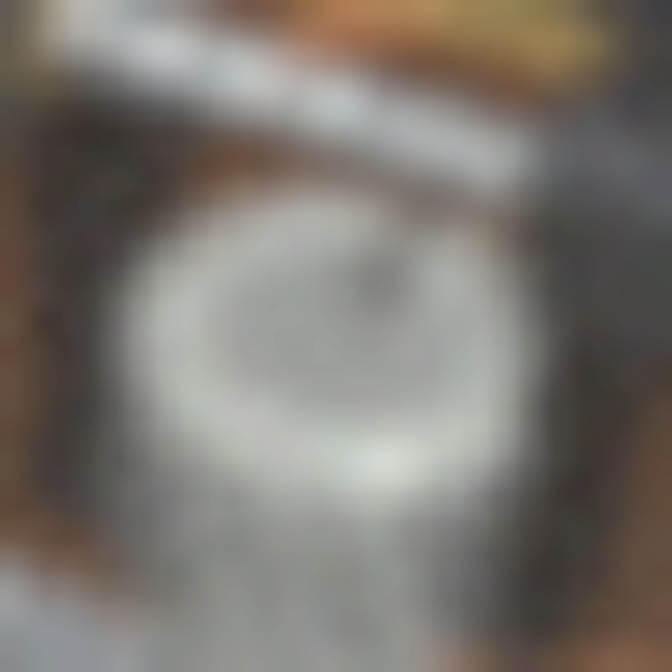

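View pics/y0.png

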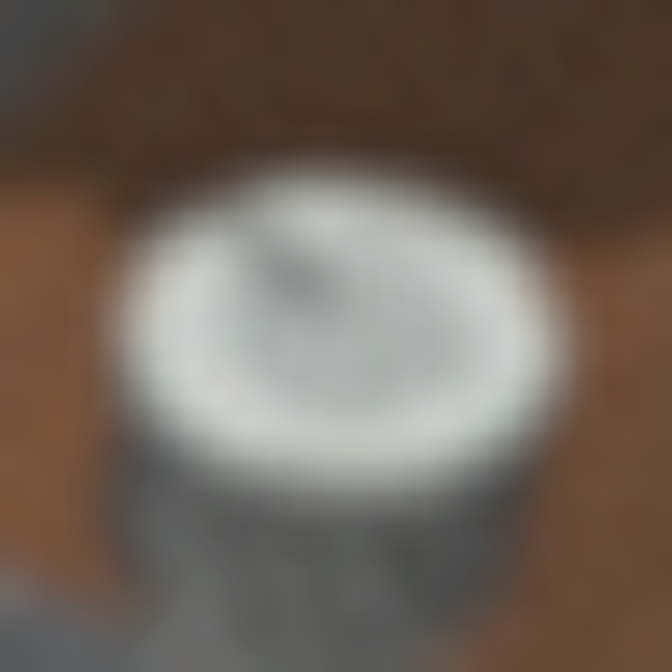

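The line went from about 160° to about 100°. The net −60° matches −150…162° + 90°. The blank is unchanged, with its dot at top crop (500,250). Handing in while gripping.

```bash
python3 -c "
from bench import workorder
print(workorder.sign_off())"; python3 tq.py
```

```text
the job is handed in; nothing more can be done
None
the job is handed in; nothing more can be done
```

I put the blank on the stage and let go of it. Then I screwed the cap down until it bottomed, backed it off a quarter turn, and handed in at about 22 s still gripping it at about 25 N. The sign-off gives no verdict.

**Blank:** both cameras show it flat and square (8.7° against 8.8° for the jig). It is centred to within about 1 mm, and the top view shows the top dot in the same place after the cap work as before it.

**Cap:** the turning torque jumped to about 0.55 N·m after roughly 150–162° of clockwise turn, which fits the stated starting range. The pads then slipped on the cap while it stayed at the stop. I measured the 90° back-off from where the torque had dropped to zero. The arm's readings put that at 90.0°, give or take about 1°. The line on the cap agrees only to about 10°: it turned roughly −60°, and I expected −60° to −72°.

**What disagreed:**
- **Height reading:** the reported tool height read about 25 mm lower than the pictures showed, so my first grasp closed on air above the blank. Nothing was touched, and I regrasped lower.
- **Cap position:** when gripped, the cap axis was about 2 mm further in +y than the cameras said. I corrected for this, but small steady side and vertical forces of about 2–6 N remain at the grip.

I did not re-measure the other items at the end. No unexpected contact forces appeared, and the bushing looks unmoved in the last pictures.

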